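Put the blue paste pot back into its tight row

TASK

Put the blue paste pot back in the rack on the bench, between the two yellow pots and the two red ones: nudge the row apart along the channel to open a gap, set the blue pot down in it, and then slide the stop back up until the sprung pad at the other end just gives and holds all five pots lightly pressed together. Work gently, by feel: do not jam or squeeze the pots hard, neither against each other nor at the end of the stop's travel, do not lift the yellow or red pots out of the rack, and leave the cup, the tape roll and the glue bottle where they are.

Things in the scene. Friction and masses are not known exactly. Their poses are not given: they have to be found in the camera images.
- paste_rack: Aluminium channel rack fixed to the bench, 68 mm wide (x), 280 mm long (y). Channel along y: floor 6 mm above the bench, rails 40 mm apart, 5 mm thick, tops 14 mm above the bench. Origin: on the bench, on the centre line. From +y to -y: blue cheek (50 mm wide, top 31 mm) with sprung rubber pad, two yellow pots, two red, black stop. The face of the pad stands at y = 0.090 to 0.106: it varies and is not measured.
- rack_stop (a joint): Black sliding stop (m). 0: its face is at y = -0.090 in the frame of the rack; positive: farther open, toward -y; hard end at +0.005. Starts at -0.034 to -0.031, up to 4 mm from the last pot. Slides stiffly at 6 N (a pot at about 0.4 N), stays where left. Opposite it the sprung pad yields 1 mm per 6 N, at most 4.5 mm. Five pots take 180 mm; after the release 1 N or more of the pressure must remain in the row.
- stop_tab (a point): Middle of the top of the orange tab on the sliding stop, 44.5 mm above the bench. The tab is 20 mm wide across the channel, 12 mm along it, and rises from the black block (top 26.5 mm above the bench; 38 mm wide, 30 mm long), whose face toward the pots is 17 mm from the middle of the tab. It can be gripped across the channel or pushed.
- yellow_a: Yellow-lidded round paste pot with a screwed-on lid, solid, 36 mm across, 22 mm high, 60 g. Origin: centre of its underside; z up. First in the row, 0 to 16 mm from the pad of the cheek.
- yellow_b: Yellow-lidded round paste pot with a screwed-on lid, solid, 36 mm across, 22 mm high, 60 g. Origin: centre of its underside; z up. Second in the row, left neighbour of the place to fill.
- red_a: Red-lidded round paste pot with a screwed-on lid, solid, 36 mm across, 22 mm high, 60 g. Origin: centre of its underside; z up. Third in the row, right neighbour of the place to fill; it can be gripped across the channel, above the rails, and slid along.
- red_b: Red-lidded round paste pot with a screwed-on lid, solid, 36 mm across, 22 mm high, 60 g. Origin: centre of its underside; z up. Last in the row, next to the sliding stop.
- blue_pot: Blue-lidded round paste pot with a screwed-on lid, solid, 36 mm across, 22 mm high, 60 g. Origin: centre of its underside; z up. Starts on the bench in front of the rack.
- white_cup: Off-white cup, 59 mm across, 54 mm high, a bystander on the bench in front of the rack. Origin: centre of its underside.
- tape_roll: Roll of yellowish tape lying flat, 83 mm across, 18 mm high, a bystander in front of the rack. Origin: centre of its underside.
- glue_bottle: Small white bottle, 30 mm across, 96 mm high, a bystander behind the rack. Origin: centre of its underside.
Things that resemble listed ones, but are neither listed nor needed, are in the scene too. What is shaped like the yellow_a but brown or orange is not meant.

How it is judged:
On the way, in this order (a step that is already met when the one before it is completed fails the run):
1. The row is open between the yellow and the red pots by at least the width of a pot (horizontal distance between yellow_b and red_a above 0.0722 m), for 0.2 s.
2. The blue pot stands upright on the channel floor between the yellow and the red pots (y of blue_pot in the frame of paste_rack between -0.012 and 0.026 m and x of blue_pot in the frame of paste_rack between -0.005 and 0.005 m and z of blue_pot in the frame of paste_rack below 0.009 m and angle between blue_pot's own z axis and vertical below 0.08 rad), for 0.2 s.
At the end, for the whole second after the job is handed in: All five pots stand upright (0.08 rad) on the channel floor (within 3 mm; within 5 mm of its centre line) in the order yellow, yellow, blue, red, red from the cheek, and the row is held together: the blue pot is pressed with over 1 N by the yellow and by the red one beside it; it is at rest (all of step 2 and y of yellow_a in the frame of paste_rack between 0.03 and 0.102 m and x of yellow_a in the frame of paste_rack between -0.005 and 0.005 m and z of each of yellow_a, yellow_b, red_a, red_b in the frame of paste_rack below 0.009 m and angle between each of yellow_a, yellow_b, red_a, red_b's own z axis and vertical below 0.08 rad and y of yellow_b in the frame of paste_rack between 0.03 and 0.102 m and x of yellow_b in the frame of paste_rack between -0.005 and 0.005 m and y of red_a in the frame of paste_rack between -0.085 and -0.01 m and x of red_a in the frame of paste_rack between -0.005 and 0.005 m and y of red_b in the frame of paste_rack between -0.085 and -0.01 m and x of red_b in the frame of paste_rack between -0.005 and 0.005 m and contact force between blue_pot and yellow_b above 1 N and contact force between blue_pot and red_a above 1 N and linear speed of blue_pot below 0.01 m/s); the robot touches nothing.
It fails at once if A pot is pressed against the rack or its stop with more than 18 N (contact force between any of yellow_a, yellow_b, red_a, red_b, blue_pot and paste_rack above 18 N).
It fails at once if The blue pot is squeezed against a neighbouring pot with more than 12 N (contact force between blue_pot and yellow_a above 12 N or contact force between blue_pot and yellow_b above 12 N or contact force between blue_pot and red_a above 12 N or contact force between blue_pot and red_b above 12 N).
It fails at once if A yellow or red pot is lifted out of the rack (raised 15 mm) or tipped over (z of any of yellow_a, yellow_b, red_a, red_b in the frame of paste_rack above 0.021 m or angle between any of yellow_a, yellow_b, red_a, red_b's own z axis and vertical above 0.5 rad).
It fails at once if The cup, the tape roll or the glue bottle is pushed 20 mm away or knocked over (distance of any of white_cup, tape_roll, glue_bottle from where it was at the start of the episode above 0.02 m or angle between glue_bottle's own z axis and vertical above 0.5 rad).
It also fails if it takes over 70 s, if anything falls off the work surface, if the arm or the gripper's body presses on something with over 40 N, if the wrist force passes 120 N, or if a joint passes its speed limit or range.

ROBOT

A 6-joint arm with a two-finger parallel gripper is mounted at the origin on a cart in front of the work surface, level with it; the furniture and walls round the work are solid. World frame = base frame: x ahead of the robot, y to its left, z up, the work surface at z = 0. Lengths are in m, angles in rad, forces in N, time in s.
With the tool pointing down it reaches from about 0.225 to 0.875 m from the base axis. Payload 3.4 kg.
Tool frame: the origin (TCP) lies midway between the tips of the shut fingers; the grasp point (between the pads) lies 19 mm behind it (robot.tcp_to_grasp is the distance from the TCP to the grasp point, in m); x points along the fingers, z is the direction in which the jaws open and shut, and the axes are right-handed (so a half turn about x gives the same grasp; the last joint's range is limited). The gripper opens to 85 mm and grips with 20 to 120 N. Pads are 22 mm wide; open, the fingers measure 114 mm over their backs; the gripper's body (76 mm by 85 mm) begins 54 mm behind the grasp point. The pads swing forward as they close: fully open they stand 13 mm farther back than shut.
Start: joints at [-1.427, 0.276, 1.505, -0, 1.361, -0.121], TCP at [0.15, -0.555, 0.231] pointing down, gripper open.
Joint ranges: [-2.89, 2.89], [-0.75, 2.08], [0.22, 2.7], [-1.18, 4.32], [0.11, 2.71], [-2.7, 2.7]. Speed limits (rad/s): [2.57, 2.57, 3.14, 3.14, 3.14, 3.14].

INTERFACE

Orientations are given as a unit quaternion [w, x, y, z].
In Python, from plant import sense, vision, robot gives the robot as it stands.
- The arm moves only by the tool send_rows, never from a script. Its argument "motion" is a list of rows, each an object of numbers: "claw": the finger opening in cm, from 0 to 8.54; "x", "y", "z": the shift along the tool's x, y, z in cm; "wx", "wy", "wz": the turn, a rotation vector about the tool's x, y, z in degrees. In form: [{"claw": .., "x": .., "y": .., "z": .., "wx": .., "wy": .., "wz": ..}, ...]. A call has exactly 5 rows; each row shifts and turns the pose as measured when the row begins, along the tool's axes as they then stand; what a row does not reach is not made up. A row lasts 1/10 s, in which the tool goes at most 50 mm and 8.59 degrees, less where a joint would pass 70% of its speed; a pose out of reach is approached as far as the arm can. A call is refused whole if a number of a shift passes 5 or a number of a turn 8.59, either way. A call with a gripper value outside its range is refused whole. The fingers move at their own pace and stop on an object; "grip_force" is the grip in N (left out, the last holds). Time passes only in rows, so rows that do not move let the fingers close, or fill a call up. It gives the time, the measured TCP pose, the force and the opening at its end, in the units of the state.
- sense(): the state, without advancing time (a new reading comes with each control period).
- vision.capture(name): name is "side" or "top" or "wrist"; returns (picture, depth): 400x640x3 uint8, red, green, blue; 400x640 float32, m along the optical axis (not along the pixel's ray), 0 where there is no reading.
- vision.camera_params(name): a dict with "K" (3x3 intrinsics, pixels), "rvec" (rotation vector, rad) and "tvec" (3), from world to camera coordinates, as OpenCV has them. Camera axes: x right, y down, z forward; pixel columns grow to the right and rows downward; lengths in m; the calibration is good to about 2 mm. The wrist camera is an equidistant fisheye: a pixel r from the principal point sees the ray r / f radians off the axis. A picture is of the moment at which its call begins: read the wrist's pose just before it. camera_params takes no time and is no camera call; for the wrist camera it gives the pose at the moment of the call.
- robot.sign_off(): hands the job in, once; it reports no verdict.
The state is a dict: "clock": time; "joints": joint angles; "qvel": joint speeds; "joint_efforts": joint torques, N m; "position": TCP position; "eef_rot": TCP orientation; "wrist_force": force on the tool from outside, world axes, zero at the start; "torque": the same for the moment, N m; "width": opening from 0.0 (shut) to 1.0 (fully open).
Only numpy, scipy, OpenCV 4.12 (cv2) and the standard library are available. Lean on these libraries where they do the work, as an engineer would, in place of code of your own. Each camera call takes 0.05 s, during which the arm holds its last target.

## Working session

There is one attempt and no reset: what is moved stays moved. The work goes in short steps, Python scripts to look and compute and a tool call to move; the robot and the scene stay as the last step left them, time stands still between calls to the robot, and variables do not carry over. Pictures are saved under pics/ and viewed, and the job is handed in when it is done.

Besides the shell and the picture viewer there is one more tool, called as a command line: name --argument value ..., lists and objects as JSON in quotes. send_rows: Moves the arm, as the interface text tells. Its arguments: {"type":"object","properties":{"motion":{"type":"array"},"grip_force":{"type":"number"}},"required":["motion"]}

```bash
ls; mkdir -p pics
python3 - <<'E'
from plant import sense, vision, robot
import cv2,numpy as np
print(sense())
for n in("top","side"):
    im,d=vision.capture(n)
    cv2.imwrite(f"pics/{n}0.png",im[:,:,::-1]); np.savez(f"{n}0.npz",im=im,d=d,**vision.camera_params(n))
    print(n,vision.camera_params(n))
E
```

```text
pics
{'clock': 0.0, 'joints': array([-1.42701690e+00,  2.76567321e-01,  1.50609912e+00,  7.90260570e-06,
        1.36073064e+00, -1.20988304e-01]), 'qvel': array([-0.00037529,  0.00033094, -0.00026145, -0.00086036, -0.00120981,
        0.00154396]), 'joint_efforts': array([ 1.19675416e-03, -4.16770864e+01, -2.45806879e+01, -2.75574548e-04,
        1.08963999e-02, -9.59685664e-09]), 'position': array([ 0.15039722, -0.55443891,  0.23046906]), 'eef_rot': array([ 0.56116889,  0.43007444,  0.56207751, -0.42917866]), 'wrist_force': array([-0.4848644 ,  0.03821097, -0.3708907 ]), 'torque': array([-0.05366567,  0.03596523,  0.01080115]), 'width': 0.9990089921714311}
top {'K': array([[426.39422663,   0.        , 312.69582825],
       [  0.        , 426.39422663, 201.63824416],
       [  0.        ,   0.        ,   1.        ]]), 'rvec': array([ 2.18020794, -2.229092  ,  0.05978707]), 'tvec': array([0.10648488, 0.57879849, 0.93065293])}
side {'K': array([[392.18632653,   0.        , 320.18190513],
       [  0.        , 392.18632653, 192.99199376],
       [  0.        ,   0.        ,   1.        ]]), 'rvec': array([ 0.5022157 , -2.36350706,  1.6556085 ]), 'tvec': array([0.58014384, 0.12519048, 0.75403637])}
```

View pics/top0.png

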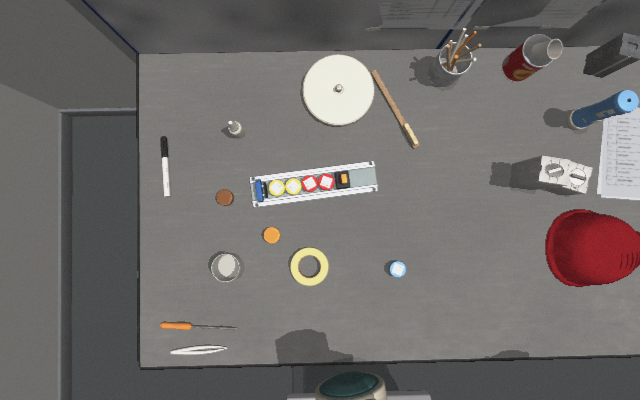

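View pics/side0.png

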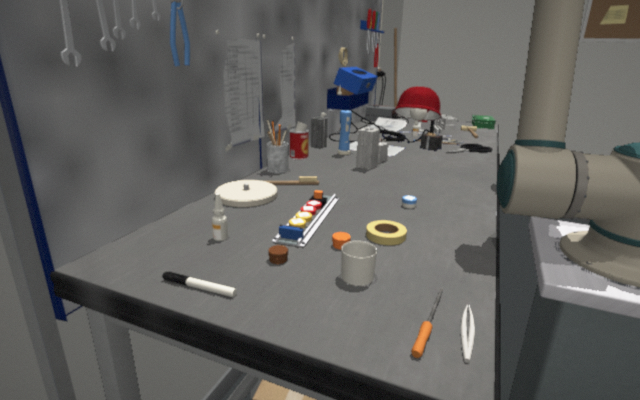

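The top view shows the rack from (253,190) to (376,176): blue cheek on the left, then yellow, yellow, red, red, and the black stop with its orange tab at (344,179). The blue pot is at (398,268). The cup is at (226,267), the tape at (309,267) and the glue bottle at (234,129). I'll measure these next.

```bash
cat > h.py <<'E'
import numpy as np, cv2
def ray(P,uv,fish=False):
    K=P["K"];R=cv2.Rodrigues(np.array(P["rvec"]).reshape(3,1))[0];t=np.array(P["tvec"]).ravel()
    uv=np.atleast_2d(uv).astype(float)
    a=(uv[:,0]-K[0,2])/K[0,0];b=(uv[:,1]-K[1,2])/K[1,1]
    if fish:
        r=np.hypot(a,b)+1e-12;d=np.c_[np.sin(r)*a/r,np.sin(r)*b/r,np.cos(r)]
    else: d=np.c_[a,b,np.ones_like(a)]
    return -R.T@t, d@R
def plane(P,uv,z,fish=False):
    o,d=ray(P,uv,fish); s=(z-o[2])/d[:,2]; return o+d*s[:,None]
def blobs(im,lo,hi,minA=10):
    hsv=cv2.cvtColor(np.ascontiguousarray(im),cv2.COLOR_RGB2HSV)
    m=cv2.inRange(hsv,np.array(lo),np.array(hi))
    n,l,s,c=cv2.connectedComponentsWithStats(m)
    return [(s[i,4],c[i].round(1),s[i,:4]) for i in range(1,n) if s[i,4]>=minA],l
E
python3 - <<'E'
from h import *
z=np.load("top0.npz");P=z;im=z["im"]
x=cv2.resize(im[150:290,215:415],None,fx=4,fy=4,interpolation=cv2.INTER_CUBIC);cv2.imwrite("pics/topz.png",x[:,:,::-1])
for nm,lo,hi in(("blue",(95,80,60),(125,255,255)),("yel",(22,100,100),(35,255,255)),("red",(170,120,80),(180,255,255)),("or",(8,150,120),(20,255,255))):
    for b in blobs(im,lo,hi)[0]: print(nm,b,plane(P,b[1],0.028)[0].round(4))
for nm,uv,h in(("railTL",(252,180),.014),("railTR",(375,163),.014),("railBR",(377,187),.014),("cup",(226,267),.054),("tape",(309,267),.018)):
    print(nm,plane(P,uv,h)[0].round(4))
E
```

```text
blue (np.int32(1097), array([606.8, 107.6]), array([572,  90,  67,  37], dtype=int32)) [ 0.7741 -0.5608  0.028 ]
blue (np.int32(124), array([258.8, 190.3]), array([255, 179,   9,  23], dtype=int32)) [0.6076 0.2103 0.028 ]
blue (np.int32(87), array([396. , 268.4]), array([389, 261,  17,  17], dtype=int32)) [ 0.4319 -0.0831  0.028 ]
yel (np.int32(194), array([285. , 186.8]), array([269, 178,  33,  18], dtype=int32)) [0.6139 0.1533 0.028 ]
red (np.int32(5637), array([591.7, 248.4]), array([546, 210,  94,  77], dtype=int32)) [ 0.4651 -0.5114  0.028 ]
or (np.int32(54), array([463.4,  45.6]), array([454,  31,  23,  28], dtype=int32)) [ 0.9191 -0.248   0.028 ]
or (np.int32(24), array([342.5, 177.6]), array([341, 174,   6,   9], dtype=int32)) [0.6313 0.0277 0.028 ]
or (np.int32(201), array([271.4, 234.6]), array([264, 227,  16,  16], dtype=int32)) [0.5109 0.1847 0.028 ]
or (np.int32(186), array([175.9, 325.6]), array([161, 322,  31,   8], dtype=int32)) [0.3214 0.3923 0.028 ]
railTL [0.6317 0.2266 0.014 ]
railTR [ 0.6637 -0.0465  0.014 ]
railBR [ 0.6102 -0.0494  0.014 ]
cup [0.4462 0.2787 0.054 ]
tape [0.4382 0.105  0.018 ]
```

View pics/topz.png

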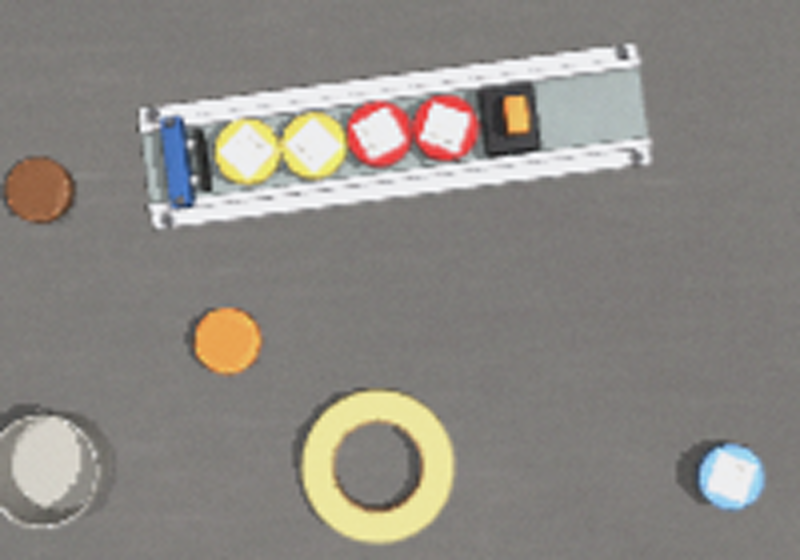

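```bash
cat >> h.py <<'E'
from scipy.spatial.transform import Rotation as Rt
def Rtool(s): q=np.array(s["eef_rot"]);return Rt.from_quat(np.r_[q[1:],q[0]])
def target_R(heading):  # heading: world angle of tool z (jaw axis); x down
    z=np.array([np.cos(heading),np.sin(heading),0]);x=np.array([0,0,-1.]);return Rt.from_matrix(np.c_[x,np.cross(z,x),z])
def plan(s,pos,heading=None):
    R=Rtool(s);d=R.inv().apply(np.array(pos)-np.array(s["position"]))*100
    print("pos",np.round(s["position"],4),"tool axes x",R.as_matrix()[:,0].round(3),"z",R.as_matrix()[:,2].round(3))
    print("shift tool cm",d.round(2))
    if heading is not None:
        c=[(R.inv()*target_R(h)).as_rotvec(degrees=True) for h in(heading,heading+np.pi)]
        print("turn deg",[v.round(2) for v in c],"joint6",s["joints"][5].round(3), 'j',np.round(s["joints"],3))
E
python3 - <<'E'
from h import *
from plant import sense
z=np.load("top0.npz")
f=lambda a,b:(215+a/4-.4,150+b/4-.4)
for n,u,v,h in(("TL",142,108,.014),("TR",635,45,.014),("BR",650,160,.014),("BL",155,225,.014),("ya",247,150,.028),("yb",314,146,.028),("ra",380,132,.028),("rb",446,127,.028),("tab",516,114,.0445),("blue",731,476,.022),("brown",39,189,.022),("orange",227,341,.022)):
    print(n,plane(z,f(u,v),h)[0].round(4))
s=sense();plan(s,[.47,.03,.3],np.deg2rad(6.5))
E
```

```text
TL [0.6393 0.2306 0.014 ]
TR [ 0.6685 -0.0429  0.014 ]
BR [ 0.6045 -0.0494  0.014 ]
BL [0.5745 0.2245 0.014 ]
ya [0.6137 0.1721 0.028 ]
yb [0.6151 0.1357 0.028 ]
ra [0.622  0.0996 0.028 ]
rb [0.6239 0.0636 0.028 ]
tab [0.6286 0.0267 0.0445]
blue [ 0.4307 -0.0873  0.022 ]
brown [0.5953 0.2864 0.022 ]
orange [0.5102 0.1854 0.022 ]
pos [ 0.1504 -0.5545  0.2305] tool axes x [-0.     0.002 -1.   ] z [ 0.262 -0.965 -0.002]
shift tool cm [ -6.86  46.14 -48.06]
turn deg [array([-8.133e+01, -7.000e-02, -8.000e-02]), array([ 9.867e+01, -8.000e-02,  7.000e-02])] joint6 -0.121 j [-1.427  0.277  1.506  0.     1.361 -0.121]
```

send_rows --motion '[{"claw":8.5,"x":-1,"y":2,"z":-3.5,"wx":-3,"wy":0,"wz":0},{"claw":8.5,"x":-1,"y":3,"z":-3.5,"wx":-5,"wy":0,"wz":0},{"claw":8.5,"x":-1,"y":4,"z":-3,"wx":-5,"wy":0,"wz":0},{"claw":8.5,"x":-1,"y":4,"z":-2,"wx":-5,"wy":0,"wz":0},{"claw":8.5,"x":-1,"y":4.5,"z":-1,"wx":-5.5,"wy":0,"wz":0}]'

```text
clock: 0.6
position: [0.2588, -0.3574, 0.2768]
eef_rot: [0.636, 0.307, 0.641, -0.302]
wrist_force: [0.6, -1.1, 0.1]
width: 0.997
```

send_rows --motion '[{"claw":8.5,"x":0,"y":4.5,"z":0,"wx":-5.5,"wy":0,"wz":0},{"claw":8.5,"x":0,"y":4.5,"z":0,"wx":-5.5,"wy":0,"wz":0},{"claw":8.5,"x":0,"y":4.5,"z":0,"wx":-5.5,"wy":0,"wz":0},{"claw":8.5,"x":0,"y":4.5,"z":0,"wx":-5.5,"wy":0,"wz":0},{"claw":8.5,"x":0,"y":4.5,"z":0,"wx":-5.5,"wy":0,"wz":0}]'

```text
clock: 1.1
position: [0.406, -0.1786, 0.2786]
eef_rot: [0.693, 0.14, 0.694, -0.136]
wrist_force: [1.3, -1.1, -0.1]
width: 0.998
```

Run:
```python
from h import *
from plant import sense
s=sense();plan(s,[.5,.03,.28],np.deg2rad(6.2));print(s["clock"],s["width"])
```

```text
pos [ 0.406  -0.1786  0.2786] tool axes x [-0.001  0.006 -1.   ] z [ 0.924 -0.382 -0.003]
shift tool cm [-2.000e-02  2.286e+01  7.100e-01]
turn deg [array([-28.68,  -0.08,  -0.34]), array([ 1.5132e+02, -4.5000e-01,  1.1000e-01])] joint6 -0.184 j [-0.575  0.051  1.67   0.005  1.425 -0.184]
1.1 0.9976453005881816
```

send_rows --motion '[{"claw":8.5,"x":0,"y":4.8,"z":0,"wx":-6,"wy":0,"wz":0},{"claw":8.5,"x":0,"y":4.8,"z":0.5,"wx":-6,"wy":0,"wz":0},{"claw":8.5,"x":0,"y":4.8,"z":1,"wx":-6,"wy":0,"wz":0},{"claw":8.5,"x":0,"y":4.8,"z":1,"wx":-6,"wy":0,"wz":0},{"claw":8.5,"x":0,"y":3,"z":1,"wx":-5,"wy":0,"wz":0}]'

```text
clock: 1.6
position: [0.4843, 0.0423, 0.2782]
eef_rot: [0.705, -0.046, 0.706, 0.051]
wrist_force: [0.6, -0.5, -0.6]
width: 0.995
```

```bash
cat > look.py <<'E'
import sys
from h import *
from plant import sense,vision
n=sys.argv[1];cam=sys.argv[2] if len(sys.argv)>2 else "wrist"
s=sense();P=vision.camera_params(cam)
im,d=vision.capture(cam)
cv2.imwrite(f"pics/{n}.png",im[:,:,::-1]);np.savez(n+".npz",im=im,d=d,**P)
print(np.round(s["position"],4),s["clock"],np.round(s["wrist_force"],2))
E
python3 look.py w1
python3 - <<'E'
from h import *
from plant import sense
s=sense();plan(s,[.5,.03,.28],np.deg2rad(6.2));z=np.load("w1.npz");print(z["K"],ray(z,(320,200),True))
E
```

```text
[0.4843 0.0423 0.2782] 1.6 [ 0.56 -0.52 -0.64]
pos [0.4854 0.0464 0.2781] tool axes x [-0.     0.012 -1.   ] z [0.99  0.141 0.001]
shift tool cm [-0.2  -1.82  1.21]
turn deg [array([ 1.92,  0.07, -0.67]), array([-1.7808e+02,  1.0400e+00,  1.1000e-01])] joint6 -0.2 j [-0.056  0.118  1.595  0.012  1.429 -0.2  ]
[[309.70691629   0.         321.4644711 ]
 [  0.         309.70691629 198.90151465]
 [  0.           0.           1.        ]] (array([0.4733423 , 0.11512677, 0.42134669]), array([[ 0.0338121 , -0.28917731, -0.95667822]]))
```

View pics/w1.png

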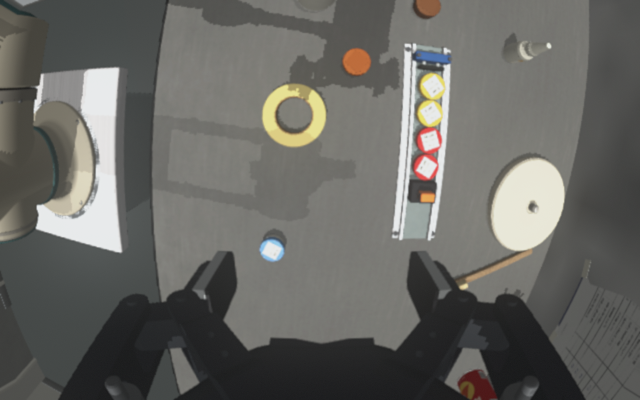

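The wrist view shows the rack on the right, from (430,48) to (415,238): yellow lids at (432,85) and (429,112), red at (428,140) and (425,167), the tab at (427,197). The blue pot is at (272,248). I'll compare the two cameras' measurements.

```bash
cat > meas.py <<'E'
import sys
from h import *
z=np.load(sys.argv[1]+".npz");im=z["im"];fish=sys.argv[1][0]=="w"
O=np.array([0.6217,0.0907]);yw=np.deg2rad(6.2)
def rk(p): d=p[:2]-O;c,s=np.cos(yw),np.sin(yw);return np.array([c*d[0]+s*d[1],-s*d[0]+c*d[1]]).round(4)
for nm,lo,hi,h in(("blue",(92,70,60),(125,255,255),.022),("yel",(22,100,90),(35,255,255),.028),("red",(172,110,70),(180,255,255),.028),("or",(8,150,110),(20,255,255),.0445)):
    hsv=cv2.cvtColor(np.ascontiguousarray(im),cv2.COLOR_RGB2HSV);m=cv2.inRange(hsv,np.array(lo),np.array(hi))
    if nm=="red": m|=cv2.inRange(hsv,np.array((0,150,70)),np.array((6,255,255)))
    cs,_=cv2.findContours(m,cv2.RETR_EXTERNAL,cv2.CHAIN_APPROX_NONE)
    for c in cs:
        if cv2.contourArea(c)<25: continue
        hull=cv2.convexHull(c)[:,0,:].astype(float);p=plane(z,hull,h,fish)
        (cx,cy),r=cv2.minEnclosingCircle(p[:,:2].astype(np.float32)); 
        if not(.3<cx<.8 and -.2<cy<.4):continue
        print(nm,"px",hull.mean(0).round(0),"circle",round(cx,4),round(cy,4),"r",round(r,4),"rack",rk(np.array([cx,cy])),"bbox",p[:,:2].min(0).round(4),p[:,:2].max(0).round(4))
E
python3 meas.py w1;python3 - <<'E'
from h import *
z=np.load("w1.npz")
for n,uv,h in(("TL",(406,46),.014),("TR",(450,48),.014),("BL",(394,237),.014),("BR",(432,239),.014)):print(n,plane(z,uv,h,True)[0].round(4))
im=z["im"];cv2.imwrite("pics/w1z.png",cv2.resize(im[30:260,370:470],None,fx=2.6*2/2,fy=2.6,interpolation=cv2.INTER_CUBIC)[:,:,::-1])
E
```

```text
blue px [272. 249.] circle 0.4286 -0.0887 r 0.0192 rack [-0.2113 -0.1575] bbox [ 0.411  -0.1073] [ 0.4455 -0.0702]
blue px [432.  58.] circle 0.6078 0.2092 r 0.0256 rack [-0.001   0.1193] bbox [0.5825 0.1999] [0.6331 0.2184]
yel px [289. 136.] circle 0.4383 0.0863 r 0.0307 rack [-0.1828  0.0155] bbox [0.409  0.0632] [0.4673 0.1046]
yel px [300.  90.] circle 0.4425 0.1285 r 0.0182 rack [-0.174  0.057] bbox [0.4266 0.1188] [0.4578 0.1411]
yel px [430.  98.] circle 0.6105 0.1513 r 0.036 rack [-0.0046  0.0614] bbox [0.5918 0.1154] [0.6298 0.1871]
red px [418. 168.] circle 0.6189 0.0609 r 0.0169 rack [-0.006  -0.0293] bbox [0.6041 0.0444] [0.6252 0.0765]
red px [431. 153.] circle 0.6267 0.0785 r 0.0112 rack [ 0.0037 -0.0127] bbox [0.616  0.0706] [0.6345 0.0881]
red px [422. 136.] circle 0.6162 0.0982 r 0.0166 rack [-0.0046  0.0081] bbox [0.6015 0.082 ] [0.6212 0.1144]
or px [427. 196.] circle 0.6261 0.024 r 0.0103 rack [-0.0029 -0.0668] bbox [0.6165 0.0183] [0.6357 0.0308]
or px [355.  62.] circle 0.506 0.1787 r 0.0167 rack [-0.1056  0.1   ] bbox [0.4897 0.1623] [0.522  0.1949]
TL [0.5711 0.218  0.014 ]
TR [0.6337 0.2309 0.014 ]
BL [ 0.6025 -0.0492  0.014 ]
BR [ 0.6628 -0.0457  0.014 ]
```

View pics/w1z.png

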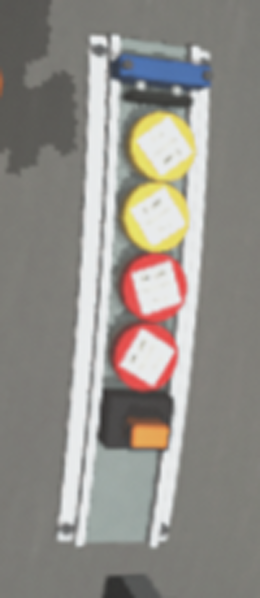

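Run:
```python
from h import *
from plant import sense
s=sense();plan(s,[.627,.0,.15],np.deg2rad(6.4))
```

```text
pos [0.4854 0.0464 0.2781] tool axes x [-0.     0.012 -1.   ] z [0.99  0.141 0.001]
shift tool cm [12.76 -6.74 13.34]
turn deg [array([ 1.72,  0.07, -0.67]), array([-1.7828e+02,  1.0400e+00,  1.2000e-01])] joint6 -0.2 j [-0.056  0.118  1.595  0.012  1.429 -0.2  ]
```

send_rows --motion '[{"claw":5,"x":3,"y":-1.8,"z":3.3,"wx":0.5,"wy":0,"wz":-0.2},{"claw":5,"x":3,"y":-1.7,"z":3.3,"wx":0.5,"wy":0,"wz":-0.2},{"claw":5,"x":3,"y":-1.7,"z":3.3,"wx":0.4,"wy":0,"wz":-0.2},{"claw":5,"x":3,"y":-1.5,"z":3.3,"wx":0.3,"wy":0,"wz":0},{"claw":5,"x":0.8,"y":0,"z":0.2,"wx":0,"wy":0,"wz":0}]'

```text
clock: 2.15
position: [0.6327, 0.0009, 0.1473]
eef_rot: [0.708, -0.042, 0.704, 0.042]
wrist_force: [-0.9, -0.3, -1.1]
width: 0.589
```

```bash
python3 look.py w2; python3 meas.py w2;  python3 - <<'E'
from h import *
from plant import sense
s=sense();plan(s,[.627,.025,.031],np.deg2rad(6.4))
E
```

```text
[0.6327 0.0009 0.1473] 2.15 [-0.9  -0.26 -1.1 ]
blue px [132. 248.] circle 0.4309 -0.0875 r 0.0213 rack [-0.2089 -0.1566] bbox [ 0.4111 -0.1077] [ 0.4512 -0.0687]
yel px [158.  69.] circle 0.4542 0.1014 r 0.0384 rack [-0.1653  0.0287] bbox [0.4498 0.0633] [0.4853 0.1395]
yel px [319.  40.] circle 0.6143 0.145 r 0.029 rack [-0.0015  0.0548] bbox [0.5944 0.1161] [0.6313 0.1702]
red px [318. 137.] circle 0.6223 0.053 r 0.0136 rack [-0.0035 -0.0375] bbox [0.6088 0.0444] [0.6358 0.0543]
red px [304. 113.] circle 0.6102 0.0661 r 0.0097 rack [-0.0141 -0.0232] bbox [0.6059 0.0572] [0.6138 0.075 ]
red px [325. 107.] circle 0.6262 0.0735 r 0.01 rack [ 0.0026 -0.0176] bbox [0.617  0.0699] [0.6355 0.0784]
red px [328.  94.] circle 0.6254 0.0866 r 0.0102 rack [ 0.0033 -0.0044] bbox [0.6164 0.0814] [0.6345 0.0912]
red px [337.  74.] circle 0.6309 0.1036 r 0.0102 rack [0.0106 0.0119] bbox [0.6261 0.0948] [0.6361 0.1125]
red px [307.  74.] circle 0.6173 0.0986 r 0.0162 rack [-0.0035  0.0083] bbox [0.6028 0.0833] [0.6226 0.1138]
or px [317. 170.] circle 0.6271 0.0243 r 0.0101 rack [-0.0018 -0.0666] bbox [0.6174 0.018 ] [0.6367 0.0298]
pos [0.6305 0.0017 0.1471] tool axes x [ 0.003  0.002 -1.   ] z [0.993 0.119 0.003]
shift tool cm [11.61  2.33 -0.11]
turn deg [array([ 0.41,  0.2 , -0.09]), array([-1.7959e+02,  1.4000e-01,  3.1000e-01])] joint6 -0.229 j [-0.109  0.411  1.514  0.002  1.214 -0.229]
```

View pics/w2.png

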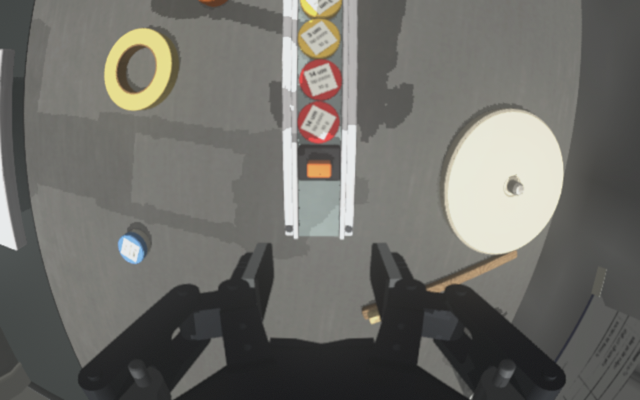

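The tab at (318,170) works out to (0.627, 0.0245), which agrees with the earlier estimate. I'll go down over it.

send_rows --motion '[{"claw":5,"x":3,"y":0.8,"z":0,"wx":0.2,"wy":0.1,"wz":0},{"claw":5,"x":3,"y":0.8,"z":0,"wx":0.2,"wy":0.1,"wz":0},{"claw":5,"x":2.5,"y":0.6,"z":0,"wx":0,"wy":0,"wz":0},{"claw":5,"x":1,"y":0,"z":0,"wx":0,"wy":0,"wz":0},{"claw":5,"x":0,"y":0,"z":0,"wx":0,"wy":0,"wz":0}]'

```text
clock: 2.7
position: [0.6255, 0.0241, 0.0529]
eef_rot: [0.706, -0.038, 0.706, 0.039]
wrist_force: [0.5, -0.4, -0.2]
width: 0.585
```

Run:
```python
from h import *
from plant import sense
s=sense();plan(s,[.627,.0245,.031],np.deg2rad(6.4))
```

```text
pos [0.6255 0.0241 0.0529] tool axes x [-0.     0.002 -1.   ] z [ 0.994  0.11  -0.   ]
shift tool cm [2.19 0.02 0.16]
turn deg [array([-0.1 , -0.  , -0.09]), array([ 1.799e+02, -1.500e-01,  0.000e+00])] joint6 -0.185 j [-0.074  0.491  1.638  0.002  1.012 -0.185]
```

send_rows --motion '[{"claw":5,"x":1.2,"y":0,"z":0.1,"wx":0,"wy":0,"wz":0},{"claw":5,"x":0.8,"y":0,"z":0.05,"wx":0,"wy":0,"wz":0},{"claw":5,"x":0.3,"y":0,"z":0,"wx":0,"wy":0,"wz":0},{"claw":3,"x":0,"y":0,"z":0,"wx":0,"wy":0,"wz":0},{"claw":2.4,"x":0,"y":0,"z":0,"wx":0,"wy":0,"wz":0}]' --grip_force 20

```text
clock: 3.2
position: [0.6297, 0.0231, 0.0333]
eef_rot: [0.709, -0.038, 0.703, 0.039]
wrist_force: [0.5, -0.2, 0.0]
width: 0.281
```

```bash
python3 look.py w3
python3 - <<'E'
from h import *
from plant import sense
s=sense();plan(s,[.627,.0245,.031],np.deg2rad(6.4));print(s["width"]*8.54)
im=np.load("w3.npz")["im"];cv2.imwrite("pics/w3z.png",cv2.resize(im[100:330,200:440],None,fx=2.5,fy=2.5)[:,:,::-1])
E
```

```text
[0.6297 0.0231 0.0333] 3.2 [ 0.46 -0.24  0.  ]
pos [0.6298 0.0232 0.0334] tool axes x [ 0.008  0.001 -1.   ] z [0.994 0.109 0.008]
shift tool cm [ 0.24  0.16 -0.26]
turn deg [array([-0.14,  0.47,  0.01]), array([ 1.7986e+02,  2.0000e-02, -7.3000e-01])] joint6 -0.184 j [-0.074  0.514  1.656  0.002  0.964 -0.184]
2.377064319792209
```

View pics/w3z.png

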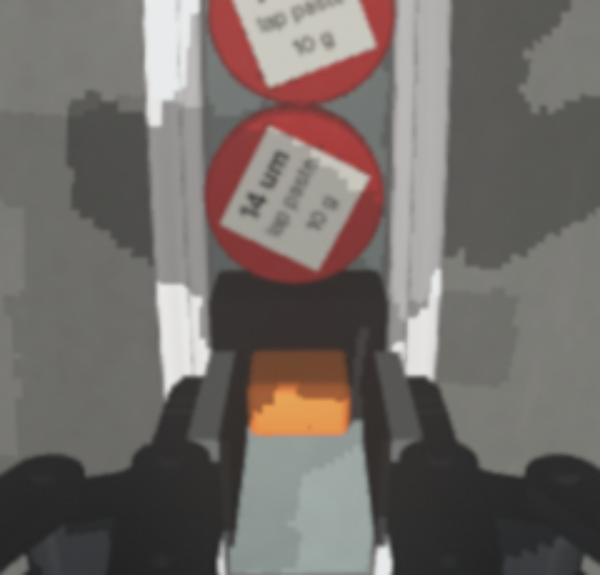

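The tab sits centred between the pads, and the stop face is at or near the last red pot. Now I'll close.

send_rows --motion '[{"claw":2.4,"x":0.2,"y":0.2,"z":0,"wx":0,"wy":0.3,"wz":0},{"claw":1.9,"x":0,"y":0,"z":0,"wx":0,"wy":0,"wz":0},{"claw":1.5,"x":0,"y":0,"z":0,"wx":0,"wy":0,"wz":0},{"claw":1.5,"x":0,"y":0,"z":0,"wx":0,"wy":0,"wz":0},{"claw":1.5,"x":0,"y":0,"z":0,"wx":0,"wy":0,"wz":0}]' --grip_force 30

```text
clock: 3.75
position: [0.6283, 0.0251, 0.0318]
eef_rot: [0.706, -0.039, 0.706, 0.038]
wrist_force: [-1.0, -0.7, 0.1]
width: 0.223
```

Run:
```python
from h import *
from plant import sense
s=sense();plan(s,[.627,.0245,.031],np.deg2rad(6.4));print(s["width"]*8.54,s["wrist_force"])
```

```text
pos [0.6283 0.0251 0.0318] tool axes x [ 0. -0. -1.] z [0.994 0.109 0.   ]
shift tool cm [ 0.08 -0.04 -0.14]
turn deg [array([-0.13,  0.02,  0.03]), array([ 1.7987e+02,  4.0000e-02, -2.0000e-02])] joint6 -0.18 j [-7.000e-02  5.180e-01  1.654e+00 -1.000e-03  9.700e-01 -1.800e-01]
1.9040921986913422 [-1.02909765 -0.70103627  0.10765778]
```

send_rows --motion '[{"claw":1.5,"x":0,"y":-0.5,"z":0,"wx":0,"wy":0,"wz":0},{"claw":1.5,"x":0,"y":-0.7,"z":0,"wx":0,"wy":0,"wz":0},{"claw":1.5,"x":0,"y":-0.7,"z":0,"wx":0,"wy":0,"wz":0},{"claw":1.5,"x":0,"y":-0.5,"z":0,"wx":0,"wy":0,"wz":0},{"claw":1.5,"x":0,"y":0,"z":0,"wx":0,"wy":0,"wz":0}]'

```text
clock: 4.25
position: [0.6301, 0.0093, 0.0318]
eef_rot: [0.706, -0.032, 0.706, 0.043]
wrist_force: [-0.9, -3.9, 1.1]
width: 0.222
```

Run:
```python
from h import *
from plant import sense
s=sense();plan(s,[.6283+.0347*.109,.0251-.035*.994,.0318],np.deg2rad(6.4));print(s["width"]*8.54,s["wrist_force"])
```

```text
pos [0.6301 0.0093 0.0318] tool axes x [-0.001  0.015 -1.   ] z [0.994 0.106 0.   ]
shift tool cm [-0.03 -1.91 -0.  ]
turn deg [array([-0.31,  0.02, -0.86]), array([ 1.7969e+02, -1.3400e+00, -3.0000e-02])] joint6 -0.22 j [-0.104  0.52   1.649  0.018  0.975 -0.22 ]
1.8959624456952109 [-0.90512413 -3.87504162  1.08347657]
```

send_rows --motion '[{"claw":1.5,"x":0,"y":-0.7,"z":0,"wx":0,"wy":0,"wz":-0.3},{"claw":1.5,"x":0,"y":-0.7,"z":0,"wx":0,"wy":0,"wz":-0.3},{"claw":1.5,"x":0,"y":-0.6,"z":0,"wx":0,"wy":0,"wz":-0.3},{"claw":1.5,"x":0,"y":-0.4,"z":0,"wx":0,"wy":0,"wz":0},{"claw":1.5,"x":0,"y":0,"z":0,"wx":0,"wy":0,"wz":0}]'

```text
clock: 4.75
position: [0.6321, -0.0082, 0.0318]
eef_rot: [0.706, -0.033, 0.706, 0.041]
wrist_force: [-1.0, -2.4, 1.7]
width: 0.221
```

```bash
python3 look.py w4;python3 meas.py w4
python3 - <<'E'
from h import *
from plant import sense
s=sense();plan(s,[.6283+.0347*.109,.0251-.035*.994,.0318],np.deg2rad(6.4));print(s["width"]*8.54,s["wrist_force"])
E
```

```text
[ 0.6321 -0.0082  0.0318] 4.75 [-1.   -2.41  1.74]
blue px [ 71. 298.] circle 0.4333 -0.0858 r 0.0243 rack [-0.2064 -0.1552] bbox [ 0.411  -0.1075] [ 0.4559 -0.0652]
yel px [315.   2.] circle 0.6156 0.1181 r 0.0077 rack [-0.0031  0.0279] bbox [0.6081 0.1155] [0.6232 0.1191]
yel px [62. 54.] circle 0.4601 0.097 r 0.036 rack [-0.16    0.0237] bbox [0.4245 0.0618] [0.4901 0.1313]
red px [294.  99.] circle 0.6109 0.0659 r 0.0106 rack [-0.0134 -0.0235] bbox [0.6061 0.056 ] [0.6145 0.0758]
red px [329. 116.] circle 0.6225 0.0615 r 0.017 rack [-0.0024 -0.0291] bbox [0.6085 0.0448] [0.6391 0.0783]
red px [324.  44.] circle 0.6197 0.0976 r 0.0172 rack [-0.0013  0.0071] bbox [0.6026 0.0812] [0.6367 0.1147]
or px [322. 264.] circle 0.6313 -0.0086 r 0.0106 rack [-0.0012 -0.0997] bbox [ 0.6215 -0.0149] [ 0.641  -0.0013]
pos [ 0.632  -0.0082  0.0318] tool axes x [-0.     0.011 -1.   ] z [0.995 0.104 0.001]
shift tool cm [-0.   -0.15 -0.01]
turn deg [array([-0.43,  0.04, -0.61]), array([ 1.7957e+02, -9.6000e-01, -6.0000e-02])] joint6 -0.24 j [-0.129  0.522  1.645  0.013  0.977 -0.24 ]
1.891395310626078 [-1.28180254  0.72731337  1.93595663]
```

View pics/w4.png

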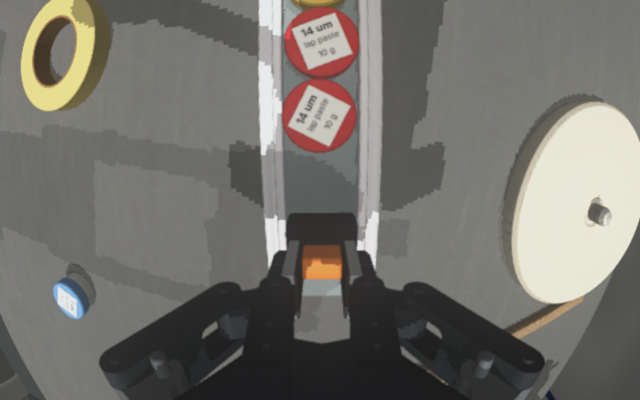

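send_rows --motion '[{"claw":1.5,"x":0,"y":-0.25,"z":0,"wx":0,"wy":0,"wz":-0.3},{"claw":1.5,"x":0,"y":-0.25,"z":0,"wx":0,"wy":0,"wz":-0.3},{"claw":1.5,"x":0,"y":0,"z":0,"wx":0,"wy":0,"wz":0},{"claw":3,"x":0,"y":0,"z":0,"wx":0,"wy":0,"wz":0},{"claw":5,"x":0,"y":0,"z":0,"wx":0,"wy":0,"wz":0}]'

```text
clock: 5.3
position: [0.6334, -0.0117, 0.0319]
eef_rot: [0.707, -0.036, 0.705, 0.037]
wrist_force: [-0.3, -0.1, 0.3]
width: 0.507
```

send_rows --motion '[{"claw":7,"x":-2,"y":0,"z":0,"wx":0,"wy":0,"wz":0},{"claw":7,"x":-4,"y":1,"z":0,"wx":0,"wy":0,"wz":0},{"claw":7,"x":-4,"y":3,"z":0,"wx":0,"wy":0,"wz":0},{"claw":7,"x":-1,"y":3,"z":0,"wx":0,"wy":0,"wz":0},{"claw":7,"x":0,"y":1,"z":0,"wx":0,"wy":0,"wz":0}]'

```text
clock: 5.8
position: [0.6273, 0.0651, 0.1448]
eef_rot: [0.708, -0.035, 0.704, 0.034]
wrist_force: [1.2, 0.2, -0.1]
width: 0.82
```

```bash
python3 look.py w5;python3 meas.py w5
python3 - <<'E'
from h import *
from plant import sense
s=sense();plan(s,[.6209,.0996,.05],np.deg2rad(6.4));print(s["width"]*8.54,s["wrist_force"])
E
```

```text
[0.6273 0.0651 0.1448] 5.8 [ 1.2   0.23 -0.14]
blue px [139. 293.] circle 0.4272 -0.0824 r 0.0207 rack [-0.212 -0.151] bbox [ 0.4112 -0.0968] [ 0.4419 -0.0662]
blue px [312.  23.] circle 0.6059 0.2127 r 0.0256 rack [-0.0025  0.123 ] bbox [0.5805 0.2023] [0.631  0.2184]
yel px [299. 121.] circle 0.6021 0.1256 r 0.005 rack [-0.0158  0.0368] bbox [0.5985 0.1212] [0.6056 0.1301]
yel px [119. 141.] circle 0.4379 0.0983 r 0.0317 rack [-0.1819  0.0274] bbox [0.4067 0.0683] [0.4479 0.1284]
yel px [158. 134.] circle 0.4531 0.1062 r 0.0384 rack [-0.166   0.0336] bbox [0.4413 0.0697] [0.4853 0.1426]
yel px [319.  82.] circle 0.6141 0.1522 r 0.0353 rack [-0.0009  0.062 ] bbox [0.5944 0.1171] [0.6314 0.1872]
red px [308. 210.] circle 0.6172 0.0497 r 0.0099 rack [-0.0089 -0.0403] bbox [0.608  0.0451] [0.6264 0.0531]
red px [317. 192.] circle 0.6222 0.0622 r 0.017 rack [-0.0026 -0.0284] bbox [0.6054 0.0477] [0.6384 0.0788]
red px [319. 154.] circle 0.6194 0.0982 r 0.0176 rack [-0.0015  0.0077] bbox [0.6034 0.081 ] [0.6367 0.1157]
or px [318. 277.] circle 0.6311 -0.0104 r 0.0098 rack [-0.0015 -0.1015] bbox [ 0.6216 -0.016 ] [ 0.6404 -0.0047]
or px [202.  52.] circle 0.5199 0.1783 r 0.018 rack [-0.0917  0.0981] bbox [0.5024 0.1633] [0.5353 0.1948]
pos [0.6273 0.0657 0.1443] tool axes x [ 0.005 -0.    -1.   ] z [0.995 0.098 0.005]
shift tool cm [ 9.42  3.45 -0.35]
turn deg [array([-0.78,  0.28,  0.04]), array([ 1.7922e+02,  6.0000e-02, -4.4000e-01])] joint6 -0.104 j [-0.006  0.412  1.519 -0.     1.206 -0.104]
6.991093041782225 [ 0.61362664  0.40787965 -0.82281649]
```

View pics/w5.png

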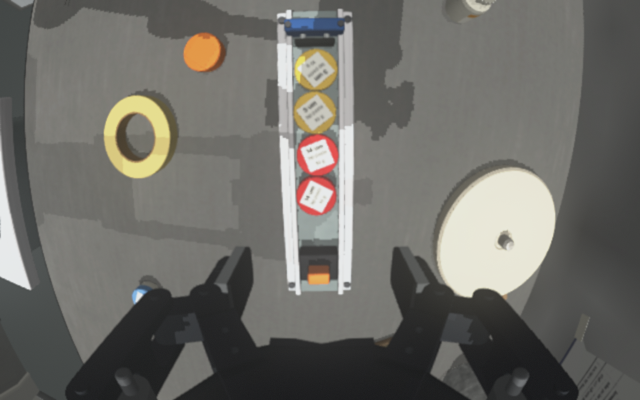

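The stop is open now, with its tab at (318,277). The red pots, at (319,154) and (317,195), are in their original places, and the yellow ones sit a few mm short of the pad. Next I'll grip red_a across the channel.

send_rows --motion '[{"claw":6.5,"x":2.5,"y":1.2,"z":-0.1,"wx":-0.3,"wy":0.1,"wz":0},{"claw":6.5,"x":3,"y":1.2,"z":-0.1,"wx":-0.3,"wy":0.1,"wz":0},{"claw":6,"x":2.5,"y":0.6,"z":0,"wx":-0.2,"wy":0,"wz":0},{"claw":6,"x":1,"y":0.2,"z":0,"wx":0,"wy":0,"wz":0},{"claw":6,"x":0,"y":0,"z":0,"wx":0,"wy":0,"wz":0}]'

```text
clock: 6.35
position: [0.6227, 0.0927, 0.0482]
eef_rot: [0.706, -0.042, 0.706, 0.038]
wrist_force: [-1.2, 0.0, -0.4]
width: 0.703
```

Run:
```python
from h import *
from plant import sense
s=sense();plan(s,[.6205,.0985,.015],np.deg2rad(6.4));print(s["width"]*8.54,s["wrist_force"])
```

```text
pos [0.6227 0.0927 0.0482] tool axes x [ 0.001 -0.007 -1.   ] z [0.994 0.113 0.   ]
shift tool cm [ 3.31  0.62 -0.15]
turn deg [array([0.09, 0.01, 0.39]), array([-1.7991e+02, -6.1000e-01,  2.0000e-02])] joint6 -0.068 j [ 0.041  0.501  1.635 -0.008  1.005 -0.068]
6.006780916436284 [-1.18836545  0.02294024 -0.40527035]
```

send_rows --motion '[{"claw":6,"x":1.2,"y":0.6,"z":-0.1,"wx":0,"wy":0,"wz":0.3},{"claw":6,"x":1.2,"y":0,"z":0,"wx":0,"wy":0,"wz":0},{"claw":6,"x":0.8,"y":0,"z":0,"wx":0,"wy":0,"wz":0},{"claw":5,"x":0,"y":0,"z":0,"wx":0,"wy":0,"wz":0},{"claw":4.2,"x":0,"y":0,"z":0,"wx":0,"wy":0,"wz":0}]' --grip_force 20

```text
clock: 6.85
position: [0.6231, 0.0965, 0.015]
eef_rot: [0.707, -0.04, 0.705, 0.039]
wrist_force: [0.3, -0.3, -0.2]
width: 0.492
```

```bash
python3 look.py w6
python3 - <<'E'
from h import *
from plant import sense
s=sense();plan(s,[.6205,.0985,.015],np.deg2rad(6.4));print(s["width"]*8.54,s["wrist_force"])
E
```

```text
[0.6231 0.0965 0.015 ] 6.85 [ 0.34 -0.26 -0.22]
pos [0.623  0.0965 0.015 ] tool axes x [ 0.004 -0.002 -1.   ] z [0.994 0.111 0.003]
shift tool cm [-0.    0.22 -0.22]
turn deg [array([-0.02,  0.19,  0.14]), array([179.98,   0.23,  -0.3 ])] joint6 -0.065 j [ 0.045  0.537  1.669 -0.003  0.932 -0.065]
4.228902402942286 [-0.29570138 -0.16141292  0.19169688]
```

View pics/w6.png

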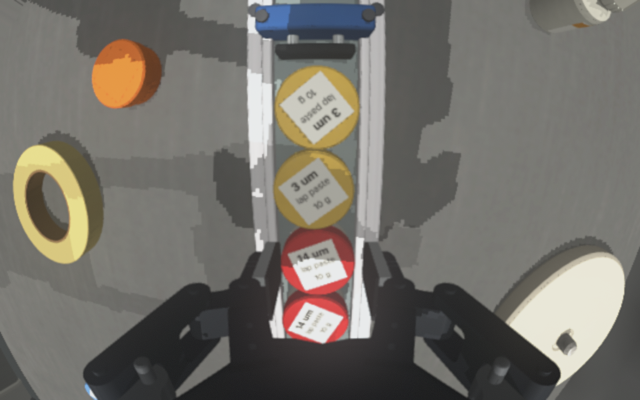

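Red_a at (317,262) is centred between the pads, with about 4 mm between the pad (row 58) and the first yellow pot (row 66). I'll close and slide red back.

send_rows --motion '[{"claw":3.2,"x":0,"y":0.1,"z":0,"wx":0,"wy":0,"wz":0},{"claw":3.2,"x":0,"y":0,"z":0,"wx":0,"wy":0,"wz":0},{"claw":3.2,"x":0,"y":0,"z":0,"wx":0,"wy":0,"wz":0},{"claw":3.2,"x":0,"y":-0.5,"z":0,"wx":0,"wy":0,"wz":0},{"claw":3.2,"x":0,"y":-0.7,"z":0,"wx":0,"wy":0,"wz":0}]'

```text
clock: 7.4
position: [0.6247, 0.086, 0.0166]
eef_rot: [0.708, -0.041, 0.704, 0.039]
wrist_force: [0.8, 0.5, -1.1]
width: 0.405
```

send_rows --motion '[{"claw":3.2,"x":0,"y":-0.7,"z":0,"wx":0,"wy":0,"wz":0},{"claw":3.2,"x":0,"y":-0.7,"z":0,"wx":0,"wy":0,"wz":0},{"claw":3.2,"x":0,"y":-0.4,"z":0,"wx":0,"wy":0,"wz":0},{"claw":3.2,"x":0,"y":-0.2,"z":0,"wx":0,"wy":0,"wz":0},{"claw":3.2,"x":0,"y":0,"z":0,"wx":0,"wy":0,"wz":0}]'

```text
clock: 7.9
position: [0.6274, 0.0624, 0.0166]
eef_rot: [0.708, -0.04, 0.704, 0.038]
wrist_force: [0.4, 1.2, -0.7]
width: 0.411
```

```bash
python3 look.py w7;python3 meas.py w7
python3 - <<'E'
from h import *
from plant import sense
s=sense();plan(s,[.6205,.0985,.015],np.deg2rad(6.4));print(s["width"]*8.54,s["wrist_force"])
E
```

```text
[0.6274 0.0624 0.0166] 7.9 [ 0.44  1.22 -0.67]
blue px [ 80. 359.] circle 0.4298 -0.078 r 0.0247 rack [-0.209 -0.147] bbox [ 0.4114 -0.0953] [ 0.4497 -0.0593]
yel px [ 51. 167.] circle 0.4517 0.1051 r 0.039 rack [-0.1675  0.0326] bbox [0.4133 0.0668] [0.4901 0.1427]
yel px [312.  86.] circle 0.6132 0.1506 r 0.0343 rack [-0.002   0.0604] bbox [0.5941 0.1164] [0.6317 0.184 ]
red px [316. 310.] circle 0.6284 0.0408 r 0.0303 rack [ 0.0013 -0.0504] bbox [0.6078 0.0119] [0.6435 0.0677]
or px [116.  28.] circle 0.5293 0.1714 r 0.0189 rack [-0.0832  0.0902] bbox [0.5124 0.1587] [0.5445 0.1824]
pos [0.6273 0.0625 0.0166] tool axes x [ 0.006 -0.002 -1.   ] z [0.994 0.11  0.006]
shift tool cm [ 0.15  3.65 -0.28]
turn deg [array([-0.06,  0.32,  0.15]), array([179.93,   0.24,  -0.5 ])] joint6 -0.119 j [-0.01   0.534  1.669 -0.002  0.933 -0.119]
3.4631333710694845 [0.39325263 0.0522788  0.26657325]
```

View pics/w7.png

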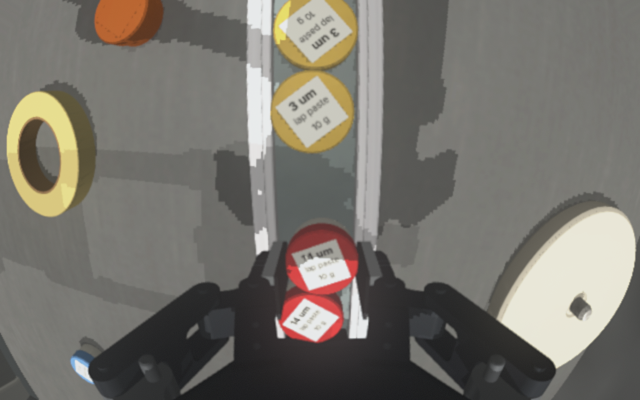

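send_rows --motion '[{"claw":3.2,"x":0,"y":-0.15,"z":0,"wx":0,"wy":0.1,"wz":0},{"claw":3.2,"x":0,"y":-0.15,"z":0,"wx":0,"wy":0,"wz":0},{"claw":3.2,"x":0,"y":-0.1,"z":0,"wx":0,"wy":0,"wz":0},{"claw":3.2,"x":0,"y":0,"z":0,"wx":0,"wy":0,"wz":0},{"claw":3.2,"x":0,"y":0,"z":0,"wx":0,"wy":0,"wz":0}]'

```text
clock: 8.45
position: [0.6278, 0.0589, 0.0166]
eef_rot: [0.707, -0.04, 0.705, 0.039]
wrist_force: [0.7, -0.9, -0.4]
width: 0.408
```

Run:
```python
from h import *
from plant import sense
s=sense();plan(s,[.6205,.0985,.015],np.deg2rad(6.4));print(s["width"]*8.54,s["wrist_force"])
```

```text
pos [0.6278 0.0589 0.0166] tool axes x [ 0.004 -0.002 -1.   ] z [0.994 0.111 0.004]
shift tool cm [ 0.15  4.02 -0.28]
turn deg [array([-0.01,  0.21,  0.15]), array([179.99,   0.23,  -0.33])] joint6 -0.126 j [-0.016  0.535  1.667 -0.003  0.935 -0.126]
3.4877604088715057 [ 0.65386402 -0.88664659 -0.3733616 ]
```

send_rows --motion '[{"claw":6,"x":0,"y":0,"z":0,"wx":0,"wy":0,"wz":0},{"claw":6,"x":0,"y":0,"z":0,"wx":0,"wy":0,"wz":0},{"claw":6,"x":0,"y":0,"z":0,"wx":0,"wy":0,"wz":0},{"claw":6,"x":-2.5,"y":0,"z":0,"wx":0,"wy":0,"wz":0},{"claw":6,"x":-3,"y":1,"z":0,"wx":0,"wy":0,"wz":0}]'

```text
clock: 8.95
position: [0.6238, 0.0681, 0.0687]
eef_rot: [0.704, -0.04, 0.708, 0.038]
wrist_force: [1.0, 1.0, 0.1]
width: 0.704
```

```bash
python3 look.py w8;python3 meas.py w8
python3 - <<'E'
from h import *
from plant import sense
s=sense();plan(s,[.616,.134,.0165],np.deg2rad(6.4));print(s["width"]*8.54,s["wrist_force"])
E
```

```text
[0.6238 0.0681 0.0687] 8.95 [1.04 0.95 0.11]
blue px [111. 330.] circle 0.4275 -0.0796 r 0.0217 rack [-0.2114 -0.1483] bbox [ 0.4112 -0.0952] [ 0.4433 -0.0629]
blue px [325.   8.] circle 0.6066 0.2078 r 0.0251 rack [-0.0024  0.118 ] bbox [0.5816 0.1974] [0.6314 0.2125]
yel px [100. 156.] circle 0.448 0.1044 r 0.0395 rack [-0.1712  0.0324] bbox [0.4086 0.0659] [0.4867 0.1432]
yel px [321.  88.] circle 0.614 0.1521 r 0.0355 rack [-0.001   0.0618] bbox [0.5943 0.1167] [0.6315 0.1874]
red px [303. 296.] circle 0.618 0.013 r 0.0099 rack [-0.012  -0.0768] bbox [0.6094 0.0078] [0.6267 0.0178]
red px [320. 279.] circle 0.6241 0.0247 r 0.0174 rack [-0.0047 -0.0659] bbox [0.6074 0.0087] [0.6411 0.0412]
red px [333. 256.] circle 0.6319 0.049 r 0.0111 rack [ 0.0057 -0.0425] bbox [0.6222 0.0434] [0.6416 0.0542]
red px [322. 230.] circle 0.6263 0.0605 r 0.017 rack [ 0.0013 -0.0305] bbox [0.6093 0.045 ] [0.6429 0.0772]
or px [322. 338.] circle 0.6312 -0.0097 r 0.0101 rack [-0.0014 -0.1009] bbox [ 0.6215 -0.0171] [ 0.6407 -0.0042]
or px [171.  38.] circle 0.5239 0.1761 r 0.0183 rack [-0.088   0.0954] bbox [0.5065 0.1621] [0.5399 0.1934]
pos [0.6266 0.0704 0.0742] tool axes x [ 0.004 -0.001 -1.   ] z [0.994 0.111 0.004]
shift tool cm [ 5.76  6.45 -0.37]
turn deg [array([-0.01,  0.22,  0.08]), array([ 1.7999e+02,  1.3000e-01, -3.5000e-01])] joint6 -0.109 j [ 2.000e-03  4.740e-01  1.607e+00 -1.000e-03  1.056e+00 -1.090e-01]
5.994565566531769 [1.15936932 1.72534434 2.76023998]
```

View pics/w8.png

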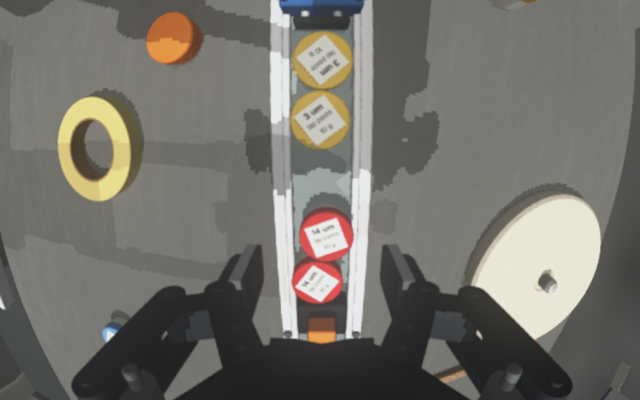

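Gap open: red_a at (325,235) and yellow_b at (320,120) measure about 74 mm between centres. I'll widen it a little by nudging the yellow pots toward the pad.

send_rows --motion '[{"claw":6,"x":0,"y":3,"z":-0.2,"wx":0,"wy":0.1,"wz":0},{"claw":6,"x":0.5,"y":2.5,"z":-0.1,"wx":0,"wy":0,"wz":0},{"claw":6,"x":2,"y":0.8,"z":-0.1,"wx":0,"wy":0,"wz":0},{"claw":6,"x":1,"y":0,"z":0,"wx":0,"wy":0,"wz":0},{"claw":6,"x":0,"y":0,"z":0,"wx":0,"wy":0,"wz":0}]'

```text
clock: 9.5
position: [0.6195, 0.1348, 0.0428]
eef_rot: [0.711, -0.04, 0.701, 0.039]
wrist_force: [0.1, 0.8, 0.1]
width: 0.702
```

Run:
```python
from h import *
from plant import sense
s=sense();plan(s,[.616,.134,.0165],np.deg2rad(6.4));print(s["width"]*8.54,s["wrist_force"])
```

```text
pos [0.6195 0.1348 0.0428] tool axes x [ 0.014 -0.001 -1.   ] z [0.994 0.111 0.013]
shift tool cm [ 2.63 -0.03 -0.39]
turn deg [array([-0.01,  0.77,  0.12]), array([179.99,   0.19,  -1.21])] joint6 -0.004 j [ 0.106  0.506  1.641 -0.002  0.981 -0.004]
5.993711249331594 [0.0526056  0.81847759 0.05691154]
```

send_rows --motion '[{"claw":6,"x":0.6,"y":0,"z":-0.25,"wx":0,"wy":0.5,"wz":0},{"claw":6,"x":1,"y":0,"z":-0.15,"wx":0,"wy":0.2,"wz":0},{"claw":6,"x":1,"y":0,"z":0,"wx":0,"wy":0,"wz":0},{"claw":5,"x":0,"y":0,"z":0,"wx":0,"wy":0,"wz":0},{"claw":4.2,"x":0,"y":0,"z":0,"wx":0,"wy":0,"wz":0}]'

```text
clock: 10.0
position: [0.6165, 0.1317, 0.015]
eef_rot: [0.706, -0.039, 0.706, 0.037]
wrist_force: [0.2, -0.4, 0.5]
width: 0.488
```

```bash
python3 look.py w9
python3 - <<'E'
from h import *
from plant import sense
s=sense();plan(s,[.616,.134,.0165],np.deg2rad(6.4));print(s["width"]*8.54,s["wrist_force"])
E
```

```text
[0.6165 0.1317 0.015 ] 10.0 [ 0.19 -0.38  0.52]
pos [0.6163 0.1316 0.0149] tool axes x [ 0.001 -0.003 -1.   ] z [0.994 0.109 0.   ]
shift tool cm [-0.16  0.24 -0.  ]
turn deg [array([-0.16,  0.03,  0.17]), array([ 1.7984e+02,  2.6000e-01, -4.0000e-02])] joint6 -0.005 j [ 0.102  0.538  1.666 -0.004  0.936 -0.005]
4.203806140748017 [ 0.11887961 -0.0401301  -0.77520486]
```

View pics/w9.png

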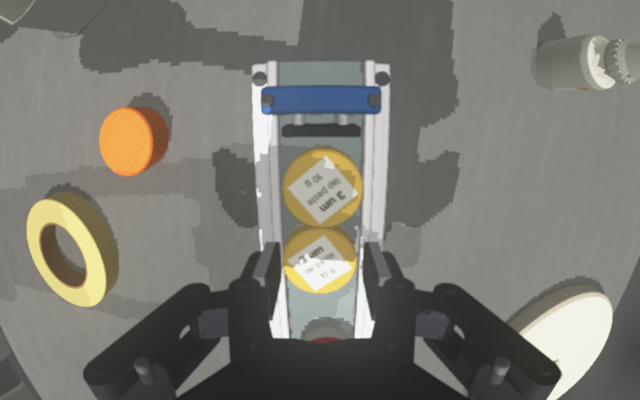

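Yellow_b at (320,260) is between the pads. The pad face (row 137) is about 5 mm beyond yellow_a (row 148), so I'll slide by about 3 mm.

send_rows --motion '[{"claw":3.2,"x":0,"y":0.1,"z":0,"wx":0,"wy":0,"wz":0},{"claw":3.2,"x":0,"y":0,"z":0,"wx":0,"wy":0,"wz":0},{"claw":3.2,"x":0,"y":0,"z":0,"wx":0,"wy":0,"wz":0},{"claw":3.2,"x":0,"y":0.2,"z":0,"wx":0,"wy":0,"wz":0},{"claw":3.2,"x":0,"y":0.2,"z":0,"wx":0,"wy":0,"wz":0}]'

```text
clock: 10.55
position: [0.6165, 0.1365, 0.016]
eef_rot: [0.707, -0.039, 0.705, 0.037]
wrist_force: [0.3, 0.0, -0.9]
width: 0.41
```

send_rows --motion '[{"claw":3.2,"x":0,"y":0,"z":0,"wx":0,"wy":0,"wz":0},{"claw":6,"x":0,"y":0,"z":0,"wx":0,"wy":0,"wz":0},{"claw":6,"x":0,"y":0,"z":0,"wx":0,"wy":0,"wz":0},{"claw":6,"x":-2,"y":0,"z":0,"wx":0,"wy":0,"wz":0},{"claw":6,"x":-4,"y":-1,"z":0,"wx":0,"wy":0,"wz":0}]'

```text
clock: 11.05
position: [0.6129, 0.1278, 0.0717]
eef_rot: [0.703, -0.04, 0.71, 0.038]
wrist_force: [0.3, 0.1, 0.1]
width: 0.704
```

send_rows --motion '[{"claw":6,"x":-4,"y":-3,"z":0,"wx":0,"wy":0,"wz":0},{"claw":6,"x":-2,"y":-4,"z":0,"wx":0,"wy":0,"wz":0},{"claw":6,"x":0,"y":-4,"z":0,"wx":0,"wy":0,"wz":0},{"claw":6,"x":0,"y":-1,"z":0,"wx":0,"wy":0,"wz":0},{"claw":6,"x":0,"y":0,"z":0,"wx":0,"wy":0,"wz":0}]'

```text
clock: 11.55
position: [0.6313, 0.0052, 0.1415]
eef_rot: [0.707, -0.041, 0.705, 0.038]
wrist_force: [0.1, -0.2, 0.1]
width: 0.705
```

```bash
python3 look.py w10;python3 meas.py w10
python3 - <<'E'
from h import *
from plant import sense
s=sense();plan(s,[.43,-.087,.06],np.deg2rad(6.4));print(s["width"]*8.54,s["wrist_force"])
E
```

```text
[0.6313 0.0052 0.1415] 11.55 [ 0.05 -0.21  0.14]
blue px [133. 254.] circle 0.4314 -0.0881 r 0.0214 rack [-0.2085 -0.1572] bbox [ 0.4111 -0.1076] [ 0.4511 -0.0683]
yel px [155.  71.] circle 0.4504 0.1017 r 0.0391 rack [-0.1691  0.0294] bbox [0.4465 0.0628] [0.4856 0.1405]
yel px [320.  40.] circle 0.6141 0.1479 r 0.0275 rack [-0.0014  0.0577] bbox [0.5953 0.1206] [0.6326 0.1716]
red px [305. 183.] circle 0.6182 0.0132 r 0.0106 rack [-0.0119 -0.0767] bbox [0.6091 0.0073] [0.6273 0.0184]
red px [331. 179.] circle 0.6351 0.0177 r 0.0109 rack [ 0.0055 -0.074 ] bbox [0.6298 0.0083] [0.6407 0.0271]
red px [317. 160.] circle 0.6235 0.0265 r 0.0164 rack [-0.0052 -0.064 ] bbox [0.6076 0.0218] [0.6393 0.041 ]
red px [326. 144.] circle 0.6279 0.0509 r 0.0138 rack [ 0.0019 -0.0402] bbox [0.6143 0.0432] [0.6415 0.0537]
red px [338. 120.] circle 0.6362 0.0686 r 0.0076 rack [ 0.0121 -0.0235] bbox [0.6329 0.0619] [0.6418 0.0753]
red px [317. 114.] circle 0.6202 0.0714 r 0.0097 rack [-0.0035 -0.019 ] bbox [0.6117 0.0671] [0.6288 0.0764]
or px [321. 217.] circle 0.6312 -0.0115 r 0.01 rack [-0.0016 -0.1027] bbox [ 0.6218 -0.0165] [ 0.6406 -0.0058]
or px [204.   2.] circle 0.5188 0.1611 r 0.0099 rack [-0.0947  0.0811] bbox [0.509  0.1574] [0.5287 0.1616]
pos [0.6311 0.0058 0.1412] tool axes x [ 0.004 -0.004 -1.   ] z [0.994 0.113 0.003]
shift tool cm [  8.09  -6.93 -21.05]
turn deg [array([0.07, 0.18, 0.25]), array([-179.93,   -0.39,    0.28])] joint6 -0.21 j [-0.099  0.416  1.521 -0.004  1.201 -0.21 ]
6.0090978377309945 [-0.05004768 -0.7362113  -0.02175906]
```

View pics/w10.png

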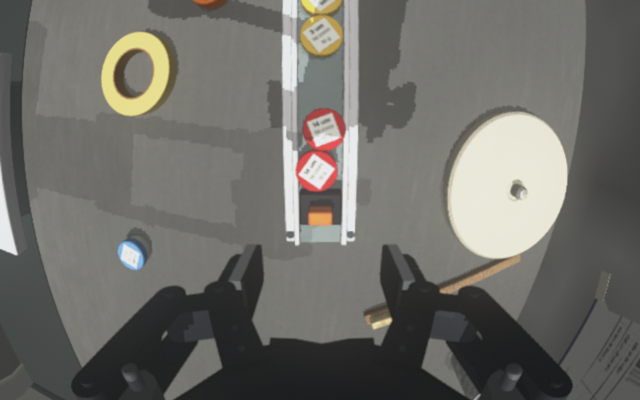

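Red_a at (325,130) and yellow_b at (321,35), so the gap is now about 41 mm. Blue is at (131,254), about (0.430, -0.0875), so I'll go there.

send_rows --motion '[{"claw":6.5,"x":0,"y":-1.5,"z":-4.8,"wx":0,"wy":0,"wz":0},{"claw":6.5,"x":0,"y":-1.8,"z":-4.8,"wx":0,"wy":0,"wz":0},{"claw":6.5,"x":1,"y":-1.8,"z":-4.8,"wx":0,"wy":0,"wz":0},{"claw":6.5,"x":1,"y":-1.8,"z":-4.8,"wx":0,"wy":0,"wz":0},{"claw":6.5,"x":1,"y":-0.3,"z":-2,"wx":0,"wy":0,"wz":0}]'

```text
clock: 12.1
position: [0.4306, -0.0815, 0.1074]
eef_rot: [0.707, -0.043, 0.704, 0.044]
wrist_force: [1.1, 0.0, -0.2]
width: 0.762
```

```bash
python3 look.py w11;python3 meas.py w11|grep blue
python3 - <<'E'
from h import *
from plant import sense
s=sense();plan(s,[.43,-.0875,.012],np.deg2rad(6.4));print(s["width"]*8.54,s["wrist_force"])
E
```

```text
[ 0.4306 -0.0815  0.1074] 12.1 [ 1.07  0.02 -0.22]
blue px [318. 211.] circle 0.4279 -0.0891 r 0.0188 rack [-0.2121 -0.1578] bbox [ 0.4105 -0.1075] [ 0.4458 -0.0705]
pos [ 0.4266 -0.0805  0.1056] tool axes x [-0.003  0.003 -1.   ] z [ 0.992  0.123 -0.002]
shift tool cm [ 9.36 -0.76  0.27]
turn deg [array([ 0.67, -0.14, -0.18]), array([-179.33,    0.29,   -0.22])] joint6 -0.473 j [-0.349  0.183  1.982  0.002  0.98  -0.473]
6.492684326997799 [-4.19291228  0.84255139 -1.46947946]
```

View pics/w11.png

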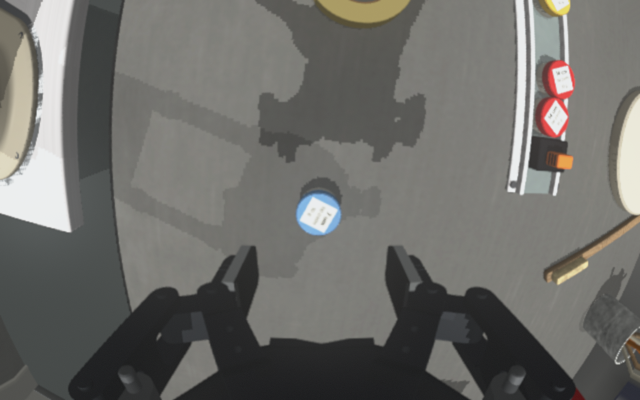

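Blue at (318,214), computed at about (0.428, -0.089). Going down.

send_rows --motion '[{"claw":6,"x":3,"y":-0.4,"z":0.1,"wx":0.3,"wy":0,"wz":0},{"claw":6,"x":3,"y":-0.4,"z":0,"wx":0.3,"wy":0,"wz":0},{"claw":6,"x":1.5,"y":0,"z":0,"wx":0,"wy":0,"wz":0},{"claw":6,"x":0.5,"y":0,"z":0,"wx":0,"wy":0,"wz":0},{"claw":6,"x":0,"y":0,"z":0,"wx":0,"wy":0,"wz":0}]'

```text
clock: 12.65
position: [0.4279, -0.0822, 0.0228]
eef_rot: [0.705, -0.039, 0.707, 0.043]
wrist_force: [1.3, 0.8, -0.9]
width: 0.705
```

```bash
python3 look.py w12;python3 meas.py w12|grep blue
python3 - <<'E'
from h import *
from plant import sense
s=sense();plan(s,[.4285,-.089,.012],np.deg2rad(6.4));print(s["width"]*8.54,s["wrist_force"])
E
```

```text
[ 0.4279 -0.0822  0.0228] 12.65 [ 1.35  0.76 -0.91]
blue px [324. 262.] circle 0.4277 -0.0881 r 0.0194 rack [-0.2121 -0.1568] bbox [ 0.4104 -0.1073] [ 0.4458 -0.0688]
pos [ 0.4281 -0.0824  0.0232] tool axes x [-0.002  0.006 -1.   ] z [ 0.993  0.115 -0.001]
shift tool cm [ 1.12 -0.67 -0.04]
turn deg [array([ 0.23, -0.07, -0.37]), array([-1.7977e+02,  5.8000e-01, -1.1000e-01])] joint6 -0.476 j [-0.354  0.305  2.088  0.008  0.752 -0.476]
5.969963568655895 [-0.1956943   0.74888879  0.07198502]
```

View pics/w12.png

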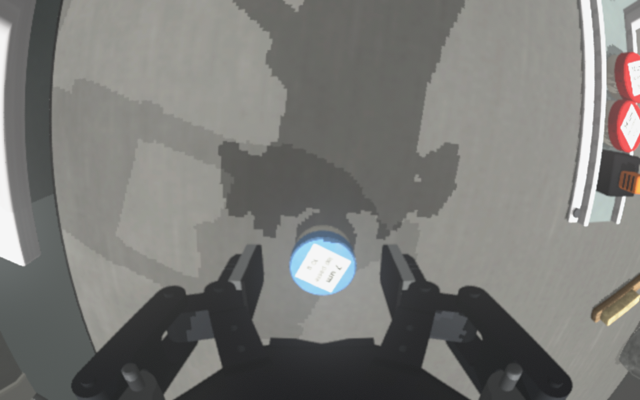

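send_rows --motion '[{"claw":6,"x":0.6,"y":-0.4,"z":0,"wx":0.1,"wy":0,"wz":-0.3},{"claw":6,"x":0.5,"y":-0.35,"z":0,"wx":0.1,"wy":0,"wz":-0.1},{"claw":5,"x":0,"y":0,"z":0,"wx":0,"wy":0,"wz":0},{"claw":4.2,"x":0,"y":0,"z":0,"wx":0,"wy":0,"wz":0},{"claw":4.2,"x":0,"y":0,"z":0,"wx":0,"wy":0,"wz":0}]'

```text
clock: 13.2
position: [0.4319, -0.0905, 0.0136]
eef_rot: [0.708, -0.041, 0.704, 0.039]
wrist_force: [-0.0, 0.0, 0.8]
width: 0.491
```

```bash
python3 look.py w13;python3 meas.py w13|grep blue
python3 - <<'E'
from h import *
from plant import sense
s=sense();plan(s,[.4285,-.089,.012],np.deg2rad(6.4));print(s["width"]*8.54,s["wrist_force"])
E
```

```text
[ 0.4319 -0.0905  0.0136] 13.2 [-0.03  0.    0.75]
blue px [318. 259.] circle 0.4279 -0.0882 r 0.0193 rack [-0.2119 -0.1569] bbox [ 0.4102 -0.1072] [ 0.4459 -0.0691]
pos [ 0.432  -0.0905  0.0137] tool axes x [ 0.005 -0.003 -1.   ] z [0.994 0.113 0.004]
shift tool cm [ 0.16  0.19 -0.33]
turn deg [array([0.08, 0.25, 0.21]), array([-179.92,   -0.33,    0.39])] joint6 -0.475 j [-3.630e-01  3.240e-01  2.094e+00 -2.000e-03  7.180e-01 -4.750e-01]
4.164877297119389 [-0.68242134  0.36859858  0.66252272]
```

View pics/w13.png

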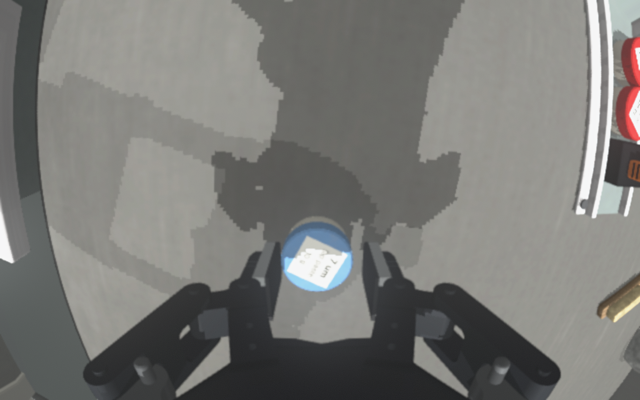

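send_rows --motion '[{"claw":4.2,"x":0.1,"y":0.2,"z":-0.1,"wx":0,"wy":0.2,"wz":0.2},{"claw":3.2,"x":0,"y":0,"z":0,"wx":0,"wy":0,"wz":0},{"claw":3.2,"x":0,"y":0,"z":0,"wx":0,"wy":0,"wz":0},{"claw":3.2,"x":0,"y":0,"z":0,"wx":0,"wy":0,"wz":0},{"claw":3.2,"x":0,"y":0,"z":0,"wx":0,"wy":0,"wz":0}]' --grip_force 25

```text
clock: 13.75
position: [0.4305, -0.0885, 0.013]
eef_rot: [0.706, -0.04, 0.706, 0.04]
wrist_force: [-0.5, 0.8, -0.6]
width: 0.405
```

```bash
python3 look.py w14;python3 meas.py w14|grep blue
python3 - <<'E'
from h import *
from plant import sense
s=sense();plan(s,[.62,.0985,.14],np.deg2rad(6.4));print(s["width"]*8.54,s["wrist_force"])
E
```

```text
[ 0.4305 -0.0885  0.013 ] 13.75 [-0.45  0.81 -0.58]
blue px [323. 259.] circle 0.4294 -0.0879 r 0.0194 rack [-0.2104 -0.1568] bbox [ 0.4123 -0.1072] [ 0.4473 -0.0686]
pos [ 0.4305 -0.0885  0.013 ] tool axes x [ 0.001  0.    -1.   ] z [0.994 0.113 0.001]
shift tool cm [-12.68  16.44  20.94]
turn deg [array([ 0.07,  0.05, -0.  ]), array([-1.7993e+02,  0.0000e+00,  7.0000e-02])] joint6 -0.475 j [-3.620e-01  3.250e-01  2.095e+00  1.000e-03  7.210e-01 -4.750e-01]
3.4390959733592434 [-0.15111509 -0.56914155  0.31287785]
```

send_rows --motion '[{"claw":3.2,"x":-3,"y":0,"z":0,"wx":0,"wy":0,"wz":0},{"claw":3.2,"x":-4,"y":1,"z":1,"wx":0,"wy":0,"wz":0},{"claw":3.2,"x":-4,"y":3,"z":3.5,"wx":0,"wy":0,"wz":0},{"claw":3.2,"x":-1,"y":3.2,"z":3.8,"wx":0,"wy":0,"wz":0},{"claw":3.2,"x":0,"y":3.2,"z":3.8,"wx":0,"wy":0,"wz":0}]'

```text
clock: 14.3
position: [0.5319, 0.0227, 0.1298]
eef_rot: [0.704, -0.036, 0.708, 0.037]
wrist_force: [-0.2, -1.0, -1.1]
width: 0.404
```

Run:
```python
from h import *
from plant import sense
s=sense();plan(s,[.62,.0985,.12],np.deg2rad(6.4));print(s["width"]*8.54,s["wrist_force"])
```

```text
pos [0.5319 0.0227 0.1298] tool axes x [-0.006  0.001 -1.   ] z [ 0.995  0.104 -0.005]
shift tool cm [0.94 6.62 9.55]
turn deg [array([-0.42, -0.31, -0.12]), array([179.58,  -0.19,   0.49])] joint6 -0.194 j [-8.900e-02  2.940e-01  1.749e+00  1.000e-03  1.105e+00 -1.940e-01]
3.4502308633767536 [-0.2441802  -0.98814556 -1.11598312]
```

send_rows --motion '[{"claw":3.2,"x":0,"y":2.2,"z":3.4,"wx":-0.2,"wy":-0.1,"wz":0},{"claw":3.2,"x":0.3,"y":2.2,"z":3.2,"wx":-0.2,"wy":-0.1,"wz":0},{"claw":3.2,"x":0.4,"y":1.7,"z":2,"wx":0,"wy":-0.1,"wz":0},{"claw":3.2,"x":0.2,"y":0.3,"z":0.5,"wx":0,"wy":0,"wz":0},{"claw":3.2,"x":0,"y":0,"z":0,"wx":0,"wy":0,"wz":0}]'

```text
clock: 14.8
position: [0.6228, 0.1047, 0.1203]
eef_rot: [0.708, -0.041, 0.704, 0.043]
wrist_force: [-0.6, -0.4, -1.2]
width: 0.402
```

```bash
python3 look.py w15;python3 meas.py w15;  python3 - <<'E'
from h import *
from plant import sense
s=sense();plan(s,[.62,.0985,.06],np.deg2rad(6.4));print(s["width"]*8.54,s["wrist_force"])
E
```

```text
[0.6228 0.1047 0.1203] 14.8 [-0.64 -0.4  -1.19]
blue px [322. 259.] circle 0.6292 0.046 r 0.0347 rack [ 0.0027 -0.0452] bbox [0.5982 0.0132] [0.6613 0.0806]
blue px [315.  71.] circle 0.6062 0.2099 r 0.0251 rack [-0.0025  0.1202] bbox [0.5813 0.2002] [0.6311 0.2173]
yel px [306. 172.] circle 0.6085 0.1283 r 0.0082 rack [-0.0091  0.0388] bbox [0.6007 0.1224] [0.6142 0.134 ]
yel px [130. 174.] circle 0.4459 0.1056 r 0.0399 rack [-0.1731  0.0338] bbox [0.4063 0.0688] [0.4848 0.145 ]
yel px [321. 129.] circle 0.6144 0.1578 r 0.0352 rack [-0.      0.0675] bbox [0.5939 0.1233] [0.6326 0.1923]
red px [324. 298.] circle 0.6346 0.0121 r 0.0066 rack [ 0.0043 -0.0796] bbox [0.6295 0.008 ] [0.6396 0.0171]
red px [304. 298.] circle 0.6176 0.0128 r 0.0099 rack [-0.0125 -0.077 ] bbox [0.6093 0.0069] [0.6259 0.018 ]
or px [316. 328.] circle 0.6311 -0.01 r 0.0101 rack [-0.0015 -0.1011] bbox [ 0.6214 -0.0169] [ 0.6405 -0.004 ]
or px [193.  94.] circle 0.5194 0.1815 r 0.0171 rack [-0.0919  0.1013] bbox [0.5029 0.1667] [0.5353 0.1981]
pos [0.6223 0.1044 0.1203] tool axes x [ 0.004  0.003 -1.   ] z [0.993 0.117 0.005]
shift tool cm [ 6.03 -0.57 -0.33]
turn deg [array([ 0.32,  0.27, -0.16]), array([-179.68,    0.25,    0.43])] joint6 -0.064 j [ 0.054  0.432  1.551  0.003  1.155 -0.064]
3.4194458228032136 [ 0.19795708 -0.60016114 -1.83492945]
```

View pics/w15.png

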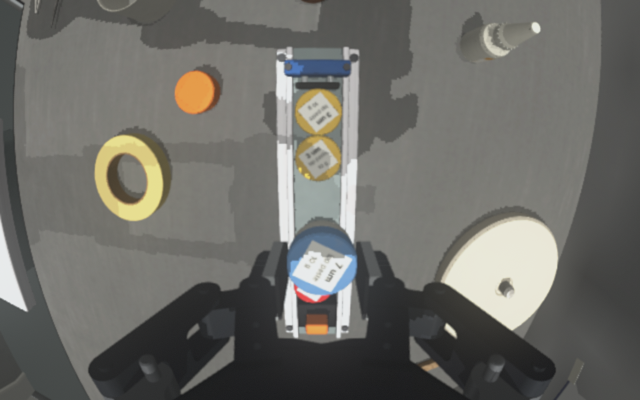

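Blue at (322,262) is in the grip. Yellow_b sits at (318,158) and the channel is open below it. I'll lower part way and check.

send_rows --motion '[{"claw":3.2,"x":2.5,"y":-0.3,"z":-0.2,"wx":0.2,"wy":0.2,"wz":0},{"claw":3.2,"x":2.5,"y":-0.2,"z":-0.1,"wx":0.1,"wy":0.1,"wz":-0.1},{"claw":3.2,"x":1.2,"y":0,"z":0,"wx":0,"wy":0,"wz":0},{"claw":3.2,"x":0,"y":0,"z":0,"wx":0,"wy":0,"wz":0},{"claw":3.2,"x":0,"y":0,"z":0,"wx":0,"wy":0,"wz":0}]'

```text
clock: 15.35
position: [0.6165, 0.0943, 0.0588]
eef_rot: [0.705, -0.038, 0.707, 0.038]
wrist_force: [-0.0, 0.8, -1.0]
width: 0.404
```

```bash
python3 look.py w16;python3 look.py s16 side;python3 look.py t16 top;python3 meas.py w16;python3 meas.py t16;  python3 - <<'E'
from h import *
from plant import sense
s=sense();plan(s,[.62,.0995,.02],np.deg2rad(6.4));print(s["width"]*8.54,s["wrist_force"])
im=np.load("s16.npz")["im"][170:270,250:370];cv2.imwrite("pics/s16z.png",cv2.resize(im,None,fx=6,fy=6)[:,:,::-1])
E
```

```text
[0.6165 0.0943 0.0588] 15.35 [-0.    0.78 -1.01]
[0.6166 0.0943 0.0589] 15.4 [-0.35 -0.48 -0.82]
[0.617  0.0945 0.0593] 15.45 [-0.23 -0.31 -1.07]
blue px [324. 259.] circle 0.6169 0.0698 r 0.0257 rack [-0.007  -0.0203] bbox [0.595  0.0446] [0.6419 0.0954]
blue px [332.  36.] circle 0.6063 0.212 r 0.026 rack [-0.0022  0.1223] bbox [0.5804 0.2017] [0.6319 0.2189]
yel px [ 97. 188.] circle 0.4482 0.1061 r 0.0392 rack [-0.1708  0.0341] bbox [0.4091 0.0675] [0.487  0.1449]
yel px [332. 118.] circle 0.6129 0.1571 r 0.0354 rack [-0.0016  0.0669] bbox [0.5939 0.1219] [0.6324 0.1922]
red px [311. 335.] circle 0.6181 0.0126 r 0.01 rack [-0.012  -0.0773] bbox [0.6096 0.0069] [0.6267 0.0177]
red px [330. 315.] circle 0.6315 0.0366 r 0.0288 rack [ 0.0039 -0.0548] bbox [0.6069 0.008 ] [0.6428 0.0638]
or px [169.  75.] circle 0.5235 0.1795 r 0.0178 rack [-0.0881  0.0989] bbox [0.5065 0.1663] [0.5395 0.1961]
blue px [259. 191.] circle 0.6084 0.2092 r 0.0245 rack [-0.0005  0.1193] bbox [0.5844 0.2022] [0.6328 0.2191]
or px [175. 326.] circle 0.3255 0.388 r 0.031 rack [-0.2623  0.3276] bbox [0.3176 0.3576] [0.3334 0.4184]
pos [0.6174 0.0947 0.0594] tool axes x [ 0.    -0.001 -1.   ] z [0.994 0.108 0.   ]
shift tool cm [3.94 0.45 0.31]
turn deg [array([-0.19,  0.  ,  0.04]), array([ 1.7981e+02,  7.0000e-02, -0.0000e+00])] joint6 -0.067 j [ 4.100e-02  4.830e-01  1.635e+00 -1.000e-03  1.024e+00 -6.700e-02]
3.468829174415978 [ 0.08237175  0.05462017 -0.1727425 ]
```

View pics/w16.png

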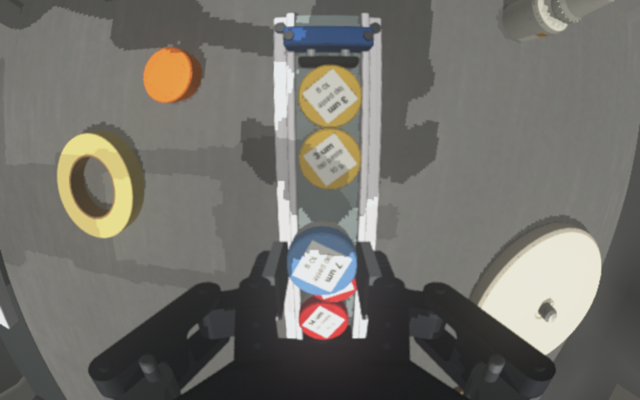

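View pics/s16z.png

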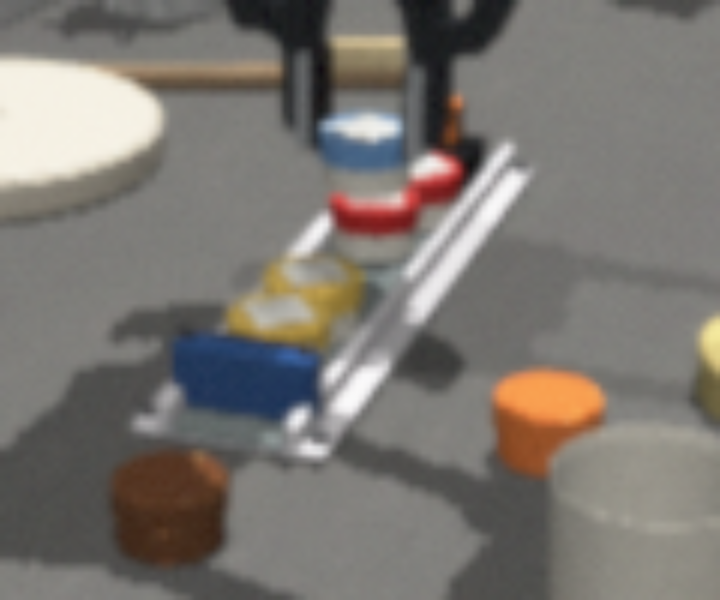

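Blue at (322,262) is centred over the channel, with its lid just +y of red_a; the side view agrees. I'll shift +y about 5 mm to the middle of the gap and lower it in stages.

send_rows --motion '[{"claw":3.2,"x":0,"y":0.35,"z":0.25,"wx":-0.1,"wy":0,"wz":0},{"claw":3.2,"x":0.5,"y":0.15,"z":0.1,"wx":-0.1,"wy":0,"wz":0},{"claw":3.2,"x":0.8,"y":0,"z":0,"wx":0,"wy":0,"wz":0},{"claw":3.2,"x":0,"y":0,"z":0,"wx":0,"wy":0,"wz":0},{"claw":3.2,"x":0,"y":0,"z":0,"wx":0,"wy":0,"wz":0}]'

```text
clock: 16.0
position: [0.6223, 0.1012, 0.0476]
eef_rot: [0.708, -0.04, 0.704, 0.04]
wrist_force: [-0.4, 0.5, -0.1]
width: 0.403
```

```bash
python3 look.py w17;  python3 - <<'E'
from h import *
from plant import sense
s=sense();plan(s,[.6205,.0995,.02],np.deg2rad(6.4));print(s["width"]*8.54,s["wrist_force"])
E
```

```text
[0.6223 0.1012 0.0476] 16.0 [-0.41  0.47 -0.11]
pos [0.622  0.1012 0.0475] tool axes x [ 0.004 -0.    -1.   ] z [0.994 0.113 0.004]
shift tool cm [ 2.75 -0.15 -0.18]
turn deg [array([0.07, 0.23, 0.05]), array([-1.7993e+02, -8.0000e-02,  3.7000e-01])] joint6 -0.061 j [ 5.100e-02  5.010e-01  1.638e+00 -1.000e-03  9.990e-01 -6.100e-02]
3.4548503965471014 [-0.49854909 -0.59113231 -1.31444036]
```

View pics/w17.png

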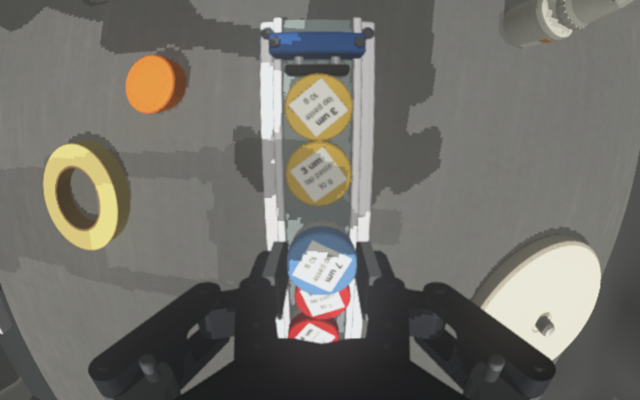

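send_rows --motion '[{"claw":3.2,"x":0.5,"y":-0.1,"z":-0.15,"wx":0,"wy":0.2,"wz":0},{"claw":3.2,"x":0.6,"y":0,"z":0,"wx":0,"wy":0,"wz":0},{"claw":3.2,"x":0.6,"y":0,"z":0,"wx":0,"wy":0,"wz":0},{"claw":3.2,"x":0,"y":0,"z":0,"wx":0,"wy":0,"wz":0},{"claw":3.2,"x":0,"y":0,"z":0,"wx":0,"wy":0,"wz":0}]'

```text
clock: 16.55
position: [0.6202, 0.0997, 0.0285]
eef_rot: [0.706, -0.04, 0.706, 0.04]
wrist_force: [-0.7, -0.5, -1.1]
width: 0.404
```

```bash
python3 look.py w18;  python3 - <<'E'
from h import *
from plant import sense
s=sense();plan(s,[.6205,.0995,.019],np.deg2rad(6.4));print(s["width"]*8.54,s["wrist_force"])
im=np.load("w18.npz")["im"][130:350,210:440];cv2.imwrite("pics/w18z.png",cv2.resize(im,None,fx=2.6,fy=2.6)[:,:,::-1])
E
```

```text
[0.6202 0.0997 0.0285] 16.55 [-0.73 -0.49 -1.11]
pos [0.6201 0.0997 0.0284] tool axes x [-0.001 -0.001 -1.   ] z [ 0.994  0.113 -0.001]
shift tool cm [ 0.94 -0.02  0.04]
turn deg [array([ 0.07, -0.06,  0.05]), array([-1.7993e+02, -8.0000e-02, -9.0000e-02])] joint6 -0.063 j [ 4.900e-02  5.210e-01  1.658e+00 -1.000e-03  9.640e-01 -6.300e-02]
3.4421565014320765 [-0.7247327   0.25722616 -1.3936116 ]
```

View pics/w18z.png

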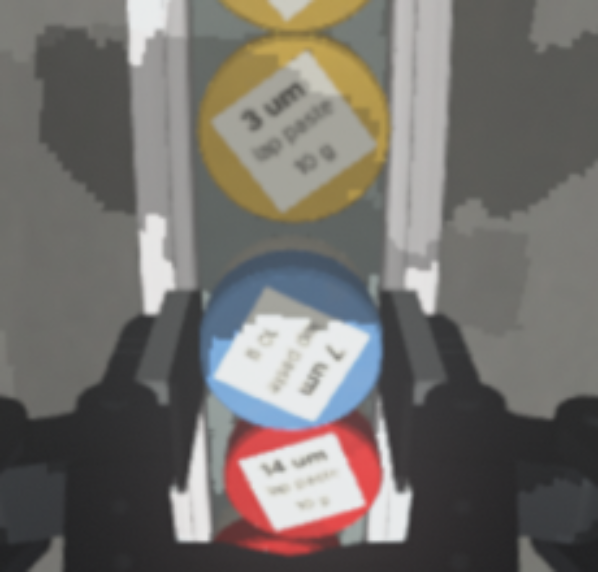

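Blue at about (320,262) of the full frame, between yellow_b and red_a with clearance on both sides. Lowering the last 9 mm.

send_rows --motion '[{"claw":3.2,"x":0.3,"y":0.05,"z":0,"wx":0,"wy":0,"wz":0},{"claw":3.2,"x":0.3,"y":0,"z":0,"wx":0,"wy":0,"wz":0},{"claw":3.2,"x":0.2,"y":0,"z":0,"wx":0,"wy":0,"wz":0},{"claw":3.2,"x":0,"y":0,"z":0,"wx":0,"wy":0,"wz":0},{"claw":3.2,"x":0,"y":0,"z":0,"wx":0,"wy":0,"wz":0}]'

```text
clock: 17.1
position: [0.6204, 0.1003, 0.0202]
eef_rot: [0.706, -0.04, 0.706, 0.04]
wrist_force: [-0.2, -0.2, -0.8]
width: 0.408
```

Run:
```python
from h import *
from plant import sense
s=sense();plan(s,[.6205,.0995,.019],np.deg2rad(6.4));print(s["width"]*8.54,s["wrist_force"])
```

```text
pos [0.6204 0.1003 0.0202] tool axes x [ 0.    -0.001 -1.   ] z [0.994 0.113 0.   ]
shift tool cm [ 0.12 -0.08 -0.  ]
turn deg [array([0.07, 0.  , 0.05]), array([-1.7993e+02, -8.0000e-02,  1.0000e-02])] joint6 -0.062 j [ 5.000e-02  5.300e-01  1.666e+00 -1.000e-03  9.460e-01 -6.200e-02]
3.4842529660042825 [-0.20362805 -0.17373714 -0.84666846]
```

send_rows --motion '[{"claw":3.2,"x":0.1,"y":0,"z":0,"wx":0,"wy":0,"wz":0},{"claw":3.2,"x":0.05,"y":0,"z":0,"wx":0,"wy":0,"wz":0},{"claw":4,"x":0,"y":0,"z":0,"wx":0,"wy":0,"wz":0},{"claw":5,"x":0,"y":0,"z":0,"wx":0,"wy":0,"wz":0},{"claw":6,"x":0,"y":0,"z":0,"wx":0,"wy":0,"wz":0}]'

```text
clock: 17.6
position: [0.621, 0.1003, 0.0195]
eef_rot: [0.707, -0.04, 0.705, 0.04]
wrist_force: [0.4, 0.2, -0.6]
width: 0.704
```

send_rows --motion '[{"claw":6,"x":0,"y":0,"z":0,"wx":0,"wy":0,"wz":0},{"claw":6,"x":-2,"y":0,"z":0,"wx":0,"wy":0,"wz":0},{"claw":6,"x":-4,"y":-1,"z":0,"wx":0,"wy":0,"wz":0},{"claw":6,"x":-4,"y":-3.5,"z":0,"wx":0,"wy":0,"wz":0},{"claw":6,"x":-1,"y":-3.5,"z":0,"wx":0,"wy":0,"wz":0}]'

```text
clock: 18.1
position: [0.6277, 0.0238, 0.1292]
eef_rot: [0.704, -0.042, 0.708, 0.042]
wrist_force: [0.5, -0.9, 0.5]
width: 0.7
```

send_rows --motion '[{"claw":5,"x":0,"y":-3,"z":0,"wx":0,"wy":0,"wz":0},{"claw":5,"x":0,"y":-0.5,"z":0,"wx":0,"wy":0,"wz":0},{"claw":5,"x":0,"y":0,"z":0,"wx":0,"wy":0,"wz":0},{"claw":5,"x":0,"y":0,"z":0,"wx":0,"wy":0,"wz":0},{"claw":5,"x":0,"y":0,"z":0,"wx":0,"wy":0,"wz":0}]'

```text
clock: 18.6
position: [0.6336, -0.0146, 0.1323]
eef_rot: [0.706, -0.041, 0.706, 0.041]
wrist_force: [0.3, 0.2, -0.7]
width: 0.584
```

```bash
python3 look.py w19;python3 meas.py w19
python3 - <<'E'
from h import *
from plant import sense
s=sense();plan(s,[.632,-.0105,.031],np.deg2rad(6.4));print(s["width"]*8.54,s["wrist_force"])
E
```

```text
[ 0.6336 -0.0146  0.1323] 18.6 [ 0.34  0.18 -0.69]
blue px [322.  59.] circle 0.6192 0.0992 r 0.0183 rack [-0.0015  0.0087] bbox [0.601  0.0811] [0.6374 0.117 ]
yel px [152.  56.] circle 0.4503 0.1 r 0.0388 rack [-0.1694  0.0278] bbox [0.4476 0.0614] [0.4859 0.1387]
yel px [322.  16.] circle 0.6153 0.1378 r 0.0179 rack [-0.0013  0.0475] bbox [0.5976 0.1202] [0.6325 0.149 ]
red px [322. 154.] circle 0.6242 0.0238 r 0.017 rack [-0.0047 -0.0668] bbox [0.613  0.0073] [0.6407 0.0406]
red px [336. 120.] circle 0.6368 0.0499 r 0.0062 rack [ 0.0106 -0.0422] bbox [0.6318 0.0461] [0.6415 0.0537]
red px [307. 110.] circle 0.6134 0.0572 r 0.0065 rack [-0.0119 -0.0324] bbox [0.6104 0.0513] [0.6164 0.0629]
red px [341.  99.] circle 0.6373 0.0661 r 0.0103 rack [ 0.0128 -0.0262] bbox [0.6326 0.057 ] [0.6424 0.0752]
red px [319.  89.] circle 0.6204 0.0717 r 0.0102 rack [-0.0034 -0.0188] bbox [0.6115 0.067 ] [0.6293 0.0767]
or px [323. 201.] circle 0.6311 -0.0115 r 0.0101 rack [-0.0017 -0.1026] bbox [ 0.6219 -0.0177] [ 0.6407 -0.0056]
pos [ 0.6335 -0.0144  0.1322] tool axes x [-0.    -0.001 -1.   ] z [ 0.993  0.116 -0.   ]
shift tool cm [10.12  0.41 -0.1 ]
turn deg [array([ 0.25, -0.02,  0.03]), array([-1.7975e+02, -5.0000e-02, -3.0000e-02])] joint6 -0.248 j [-1.320e-01  4.280e-01  1.524e+00 -1.000e-03  1.189e+00 -2.480e-01]
5.015223309980646 [-0.43698214 -0.1980289   0.07575724]
```

View pics/w19.png

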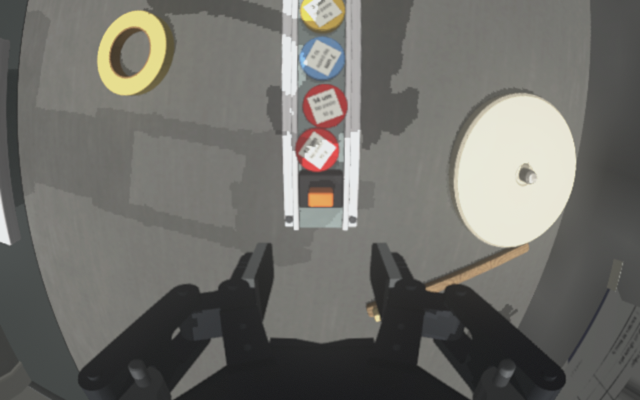

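All five pots are in order: blue at (322,59) between yellow (322,12) and red (326,105). The tab is at (321,197). Now I'll grip the stop tab again.

send_rows --motion '[{"claw":5,"x":3,"y":0.3,"z":0,"wx":0.2,"wy":0,"wz":0},{"claw":5,"x":3,"y":0,"z":0,"wx":0,"wy":0,"wz":0},{"claw":5,"x":2.5,"y":0,"z":0,"wx":0,"wy":0,"wz":0},{"claw":5,"x":0.8,"y":0,"z":0,"wx":0,"wy":0,"wz":0},{"claw":5,"x":0,"y":0,"z":0,"wx":0,"wy":0,"wz":0}]'

```text
clock: 19.15
position: [0.6335, -0.0059, 0.0367]
eef_rot: [0.706, -0.042, 0.706, 0.042]
wrist_force: [-0.8, -0.7, -0.4]
width: 0.588
```

Run:
```python
from h import *
from plant import sense
s=sense();plan(s,[.632,-.0117,.031],np.deg2rad(6.4));print(s["width"]*8.54,s["wrist_force"])
```

```text
pos [ 0.6335 -0.0059  0.0367] tool axes x [ 0.001  0.001 -1.   ] z [0.993 0.118 0.001]
shift tool cm [ 0.57 -0.55 -0.22]
turn deg [array([ 0.4 ,  0.05, -0.03]), array([-1.796e+02,  4.000e-02,  8.000e-02])] joint6 -0.239 j [-1.200e-01  5.180e-01  1.638e+00  1.000e-03  9.850e-01 -2.390e-01]
5.024822943558101 [-0.75947905 -0.69677744 -0.35493428]
```

send_rows --motion '[{"claw":4,"x":0.4,"y":-0.4,"z":-0.1,"wx":0.2,"wy":0,"wz":0},{"claw":3,"x":0.1,"y":-0.15,"z":0,"wx":0.1,"wy":0,"wz":0},{"claw":2.3,"x":0,"y":0,"z":0,"wx":0,"wy":0,"wz":0},{"claw":1.5,"x":0,"y":0,"z":0,"wx":0,"wy":0,"wz":0},{"claw":1.5,"x":0,"y":0,"z":0,"wx":0,"wy":0,"wz":0}]' --grip_force 35

```text
clock: 19.65
position: [0.6324, -0.0115, 0.0339]
eef_rot: [0.706, -0.04, 0.706, 0.04]
wrist_force: [1.2, 0.2, -5.7]
width: 0.22
```

send_rows --motion '[{"claw":1.5,"x":0,"y":0,"z":0,"wx":0,"wy":0,"wz":0},{"claw":1.5,"x":0,"y":0,"z":0,"wx":0,"wy":0,"wz":0},{"claw":1.5,"x":0,"y":0,"z":0,"wx":0,"wy":0,"wz":0},{"claw":1.5,"x":0,"y":0,"z":0,"wx":0,"wy":0,"wz":0},{"claw":1.5,"x":0,"y":0,"z":0,"wx":0,"wy":0,"wz":0}]'

```text
clock: 20.15
position: [0.6324, -0.0115, 0.0338]
eef_rot: [0.706, -0.04, 0.706, 0.04]
wrist_force: [-1.3, 0.7, -1.6]
width: 0.219
```

Run:
```python
from h import *
from plant import sense
s=sense();plan(s,[.632,-.0117,.031],np.deg2rad(6.4));print(s["width"]*8.54,s["wrist_force"])
```

```text
pos [ 0.6324 -0.0115  0.0338] tool axes x [ 0.     0.001 -1.   ] z [0.994 0.113 0.   ]
shift tool cm [ 0.28 -0.02 -0.04]
turn deg [array([ 0.12,  0.02, -0.03]), array([-1.7988e+02,  5.0000e-02,  4.0000e-02])] joint6 -0.243 j [-1.280e-01  5.200e-01  1.643e+00  1.000e-03  9.790e-01 -2.430e-01]
1.8662741743436164 [-1.3293215   0.7354116  -1.55141675]
```

send_rows --motion '[{"claw":1.5,"x":0,"y":0.1,"z":0,"wx":0,"wy":0,"wz":0},{"claw":1.5,"x":0,"y":0.1,"z":0,"wx":0,"wy":0,"wz":0},{"claw":1.5,"x":0,"y":0.1,"z":0,"wx":0,"wy":0,"wz":0},{"claw":1.5,"x":0,"y":0.1,"z":0,"wx":0,"wy":0,"wz":0},{"claw":1.5,"x":0,"y":0.1,"z":0,"wx":0,"wy":0,"wz":0}]'

```text
clock: 20.65
position: [0.6324, -0.0114, 0.0338]
eef_rot: [0.706, -0.044, 0.706, 0.038]
wrist_force: [-1.3, -5.9, -3.5]
width: 0.219
```

```bash
python3 look.py w20; python3 meas.py w20;python3 - <<'E'
from h import *
from plant import sense
s=sense();plan(s,[.632,-.0117,.031],np.deg2rad(6.4));print(s["width"]*8.54,s["wrist_force"],s["torque"])
E
```

```text
[ 0.6324 -0.0114  0.0338] 20.65 [-1.34 -5.9  -3.53]
blue px [322.  38.] circle 0.6196 0.0995 r 0.0186 rack [-0.0011  0.009 ] bbox [0.6013 0.081 ] [0.6376 0.1177]
yel px [57. 40.] circle 0.4493 0.0996 r 0.0252 rack [-0.1705  0.0275] bbox [0.4243 0.0757] [0.4743 0.1243]
yel px [80. 47.] circle 0.4673 0.0919 r 0.034 rack [-0.1534  0.0179] bbox [0.4522 0.0615] [0.4901 0.1256]
red px [335. 116.] circle 0.6269 0.0601 r 0.0169 rack [ 0.0018 -0.031 ] bbox [0.614  0.0436] [0.643  0.0768]
or px [322. 264.] circle 0.6314 -0.0109 r 0.0106 rack [-0.0013 -0.102 ] bbox [ 0.6219 -0.0172] [ 0.6411 -0.0041]
pos [ 0.6324 -0.0114  0.0338] tool axes x [ 0.001 -0.008 -1.   ] z [0.993 0.116 0.   ]
shift tool cm [ 0.28 -0.02 -0.04]
turn deg [array([0.24, 0.02, 0.48]), array([-1.7976e+02, -7.5000e-01,  3.0000e-02])] joint6 -0.234 j [-0.123  0.519  1.644 -0.01   0.976 -0.234]
1.8518385412932536 [-1.00265504 -5.24940112 -3.64465691] [-0.88683679  0.23822286 -0.0400688 ]
```

View pics/w20.png

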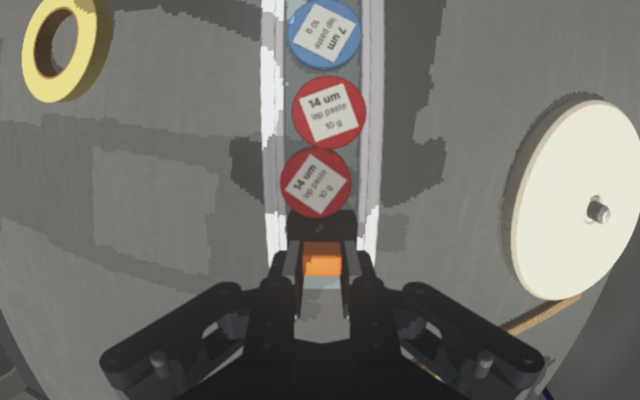

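send_rows --motion '[{"claw":1.5,"x":0,"y":0.2,"z":0,"wx":0,"wy":0,"wz":0.3},{"claw":1.5,"x":0,"y":0.2,"z":0,"wx":0,"wy":0,"wz":0.3},{"claw":1.5,"x":0,"y":0.25,"z":0,"wx":0,"wy":0,"wz":0.2},{"claw":1.5,"x":0,"y":0.25,"z":0,"wx":0,"wy":0,"wz":0.2},{"claw":1.5,"x":0,"y":0.25,"z":0,"wx":0,"wy":0,"wz":0.2}]'

```text
clock: 21.2
position: [0.632, -0.0074, 0.0338]
eef_rot: [0.706, -0.042, 0.706, 0.042]
wrist_force: [-1.3, -6.8, -4.1]
width: 0.219
```

Run:
```python
from h import *
from plant import sense
s=sense();plan(s,[.632,-.0117,.031],np.deg2rad(6.4));print(s["width"]*8.54,s["wrist_force"],s["torque"])
```

```text
pos [ 0.632  -0.0074  0.0338] tool axes x [ 0.  0. -1.] z [0.993 0.118 0.   ]
shift tool cm [ 0.28 -0.43 -0.05]
turn deg [array([ 0.39,  0.03, -0.02]), array([-1.7961e+02,  3.0000e-02,  4.0000e-02])] joint6 -0.241 j [-1.220e-01  5.190e-01  1.644e+00  1.000e-03  9.780e-01 -2.410e-01]
1.8719386308947186 [-1.32786363 -6.81288104 -4.12744637] [-1.26175765  0.20257391 -0.06064702]
```

send_rows --motion '[{"claw":1.5,"x":0,"y":0.15,"z":0,"wx":0,"wy":0,"wz":0},{"claw":1.5,"x":0,"y":0.15,"z":0,"wx":0,"wy":0,"wz":0.1},{"claw":1.5,"x":0,"y":0.15,"z":0,"wx":0,"wy":0,"wz":0.1},{"claw":1.5,"x":0,"y":0.15,"z":0,"wx":0,"wy":0,"wz":0.1},{"claw":1.5,"x":0,"y":0.15,"z":0,"wx":0,"wy":0,"wz":0.1}]'

```text
clock: 21.7
position: [0.632, -0.0074, 0.0338]
eef_rot: [0.706, -0.044, 0.706, 0.041]
wrist_force: [0.3, -6.7, -4.0]
width: 0.22
```

```bash
python3 look.py t21 top; python3 look.py w21; python3 meas.py w21;python3 - <<'E'
from h import *
from plant import sense
s=sense();plan(s,[.632,-.0117,.031],np.deg2rad(6.4));print(s["width"]*8.54,s["wrist_force"],s["torque"])
im=np.load("t21.npz")["im"][150:220,240:390];cv2.imwrite("pics/t21z.png",cv2.resize(im,None,fx=5,fy=5,interpolation=cv2.INTER_CUBIC)[:,:,::-1])
im=np.load("w21.npz")["im"][0:300,200:450];cv2.imwrite("pics/w21z.png",cv2.resize(im,None,fx=2,fy=2,interpolation=cv2.INTER_CUBIC)[:,:,::-1])
E
```

```text
[ 0.632  -0.0074  0.0338] 21.7 [ 0.3  -6.65 -3.95]
[ 0.632  -0.0074  0.0338] 21.75 [-0.84 -7.62 -3.58]
blue px [325.  42.] circle 0.6196 0.0994 r 0.0186 rack [-0.0012  0.0089] bbox [0.6014 0.0809] [0.6376 0.1178]
yel px [57. 48.] circle 0.4494 0.1004 r 0.0251 rack [-0.1703  0.0282] bbox [0.4246 0.0758] [0.4743 0.1246]
yel px [84. 48.] circle 0.4627 0.0939 r 0.0364 rack [-0.1577  0.0204] bbox [0.4457 0.0617] [0.4898 0.129 ]
red px [336. 122.] circle 0.6265 0.0623 r 0.0169 rack [ 0.0017 -0.0287] bbox [0.6139 0.0456] [0.6431 0.079 ]
or px [324. 263.] circle 0.631 -0.0069 r 0.0105 rack [-0.0013 -0.098 ] bbox [ 0.6214 -0.0132] [ 6.406e-01 -1.000e-04]
pos [ 0.632  -0.0074  0.0338] tool axes x [ 0.001 -0.005 -1.   ] z [0.993 0.12  0.001]
shift tool cm [ 0.28 -0.43 -0.05]
turn deg [array([0.47, 0.03, 0.27]), array([-1.7953e+02, -4.3000e-01,  5.0000e-02])] joint6 -0.236 j [-0.119  0.519  1.645 -0.005  0.976 -0.236]
1.9067606911192727 [-1.34309331 -6.81099032 -2.42281339] [-1.1077358  0.1747436 -0.126706 ]
```

View pics/t21z.png

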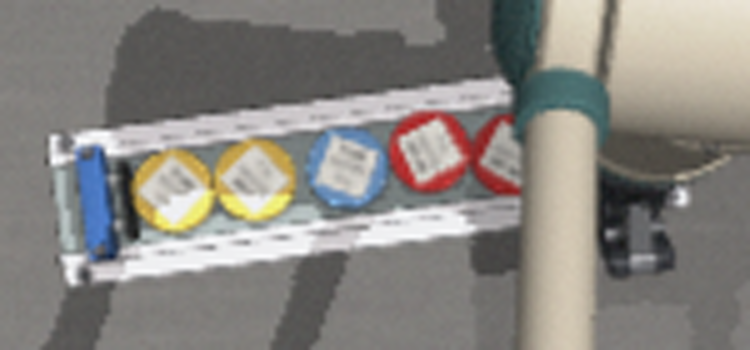

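View pics/w21z.png

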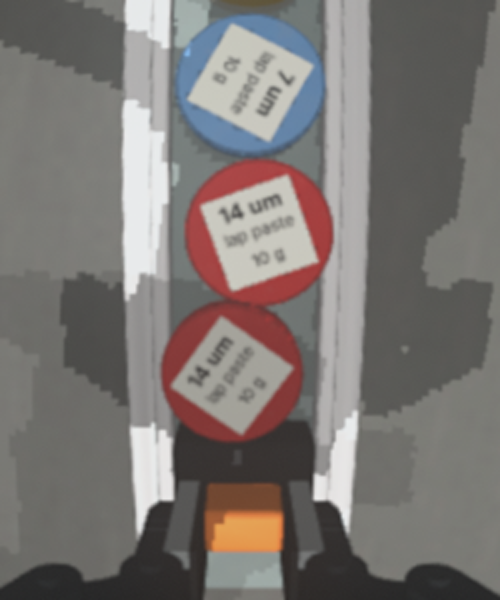

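send_rows --motion '[{"claw":1.5,"x":0,"y":0.2,"z":0,"wx":-0.2,"wy":0,"wz":0.3},{"claw":1.5,"x":0,"y":0.25,"z":0,"wx":-0.2,"wy":0,"wz":0.3},{"claw":1.5,"x":0,"y":0.25,"z":0,"wx":0,"wy":0,"wz":0.2},{"claw":1.5,"x":0,"y":0.25,"z":0,"wx":0,"wy":0,"wz":0.2},{"claw":1.5,"x":0,"y":0.2,"z":0,"wx":0,"wy":0,"wz":0.1}]'

```text
clock: 22.3
position: [0.6318, -0.0055, 0.0338]
eef_rot: [0.706, -0.045, 0.705, 0.045]
wrist_force: [-1.6, -7.8, -2.5]
width: 0.22
```

```bash
cat > chk.py <<'E'
import sys
n=sys.argv[1]
from h import *
from plant import sense,vision
s=sense();plan(s,[.632,-.0117,.031],np.deg2rad(6.4));print(s["width"]*8.54,s["wrist_force"],s["clock"])
im,d=vision.capture("top");cv2.imwrite(f"pics/{n}.png",cv2.resize(im[150:220,240:390],None,fx=5,fy=5,interpolation=cv2.INTER_CUBIC)[:,:,::-1])
E
python3 chk.py t22
```

```text
pos [ 0.6318 -0.0055  0.0338] tool axes x [ 0.001 -0.    -1.   ] z [0.992 0.127 0.001]
shift tool cm [ 0.28 -0.62 -0.06]
turn deg [array([0.91, 0.04, 0.03]), array([-1.7909e+02, -5.0000e-02,  6.0000e-02])] joint6 -0.246 j [-0.119  0.519  1.645 -0.     0.977 -0.246]
1.879039019522219 [-1.57124092 -7.80991012 -2.51717151] 22.3
```

View pics/t22.png

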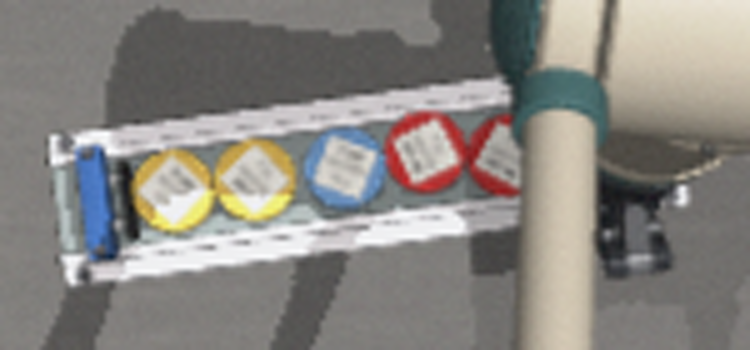

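Blue now touches red_a at (385,160), and about 4 mm remains between yellow_b (295) and blue (307). Continuing gently.

send_rows --motion '[{"claw":1.5,"x":0,"y":0.25,"z":0,"wx":0.4,"wy":0,"wz":0.2},{"claw":1.5,"x":0,"y":0.25,"z":0,"wx":0.3,"wy":0,"wz":0.2},{"claw":1.5,"x":0,"y":0.25,"z":0,"wx":0.2,"wy":0,"wz":0.2},{"claw":1.5,"x":0,"y":0.25,"z":0,"wx":0,"wy":0,"wz":0.2},{"claw":1.5,"x":0,"y":0.2,"z":0,"wx":0,"wy":0,"wz":0.1}]'

```text
clock: 22.85
position: [0.6316, -0.0043, 0.0338]
eef_rot: [0.706, -0.042, 0.706, 0.04]
wrist_force: [-1.0, -7.4, -3.2]
width: 0.218
```

```bash
python3 chk.py t23
```

```text
pos [ 0.6316 -0.0043  0.0338] tool axes x [ 0.001 -0.003 -1.   ] z [0.993 0.115 0.001]
shift tool cm [ 0.29 -0.74 -0.05]
turn deg [array([0.2 , 0.05, 0.15]), array([-1.798e+02, -2.400e-01,  7.000e-02])] joint6 -0.229 j [-0.116  0.518  1.646 -0.003  0.976 -0.229]
1.8615396277906775 [-0.97045957 -7.35604324 -3.22081733] 22.85
```

View pics/t23.png

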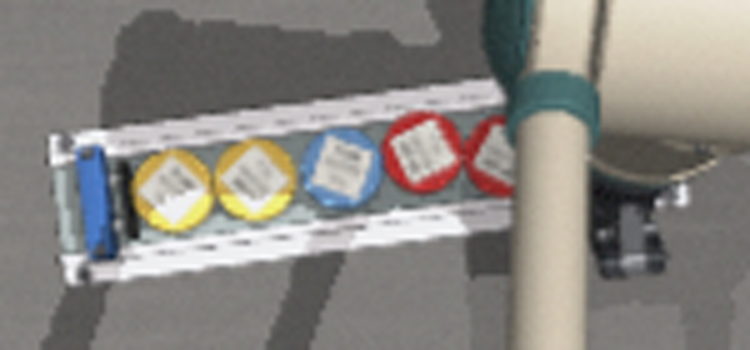

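send_rows --motion '[{"claw":1.5,"x":0,"y":0.25,"z":0,"wx":0.1,"wy":0,"wz":0.3},{"claw":1.5,"x":0,"y":0.3,"z":0,"wx":0.1,"wy":0,"wz":0.2},{"claw":1.5,"x":0,"y":0.3,"z":0,"wx":0,"wy":0,"wz":0.2},{"claw":1.5,"x":0,"y":0.25,"z":0,"wx":0,"wy":0,"wz":0.2},{"claw":1.5,"x":0,"y":0.2,"z":0,"wx":0,"wy":0,"wz":0.1}]'

```text
clock: 23.4
position: [0.6314, -0.0021, 0.0338]
eef_rot: [0.706, -0.042, 0.706, 0.04]
wrist_force: [-1.1, -7.1, -4.0]
width: 0.219
```

```bash
python3 chk.py t24
```

```text
pos [ 0.6314 -0.0021  0.0338] tool axes x [ 0.001 -0.003 -1.   ] z [0.993 0.116 0.001]
shift tool cm [ 0.29 -0.96 -0.05]
turn deg [array([0.26, 0.04, 0.18]), array([-1.7974e+02, -2.8000e-01,  7.0000e-02])] joint6 -0.226 j [-0.112  0.518  1.646 -0.003  0.976 -0.226]
1.8707323752132299 [-1.09190259 -7.13572654 -4.04664599] 23.4
```

View pics/t24.png

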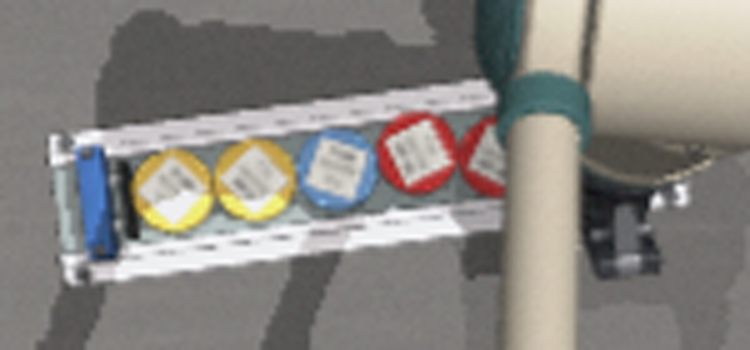

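send_rows --motion '[{"claw":1.5,"x":0,"y":0.25,"z":0,"wx":0.1,"wy":0,"wz":0.3},{"claw":1.5,"x":0,"y":0.25,"z":0,"wx":0.1,"wy":0,"wz":0.2},{"claw":1.5,"x":0,"y":0.25,"z":0,"wx":0.1,"wy":0,"wz":0.2},{"claw":1.5,"x":0,"y":0.25,"z":0,"wx":0,"wy":0,"wz":0.2},{"claw":1.5,"x":0,"y":0.25,"z":0,"wx":0,"wy":0,"wz":0.2}]'

```text
clock: 23.95
position: [0.6313, -0.0017, 0.0338]
eef_rot: [0.706, -0.043, 0.706, 0.04]
wrist_force: [-0.6, -8.9, -3.6]
width: 0.217
```

```bash
python3 chk.py t25
```

```text
pos [ 0.6313 -0.0017  0.0338] tool axes x [ 0.001 -0.004 -1.   ] z [0.993 0.116 0.001]
shift tool cm [ 0.29 -1.   -0.05]
turn deg [array([0.27, 0.04, 0.23]), array([-1.7973e+02, -3.6000e-01,  6.0000e-02])] joint6 -0.224 j [-0.111  0.518  1.646 -0.005  0.976 -0.224]
1.8499328353647309 [-0.59887642 -8.9086429  -3.58788949] 23.95
```

View pics/t25.png

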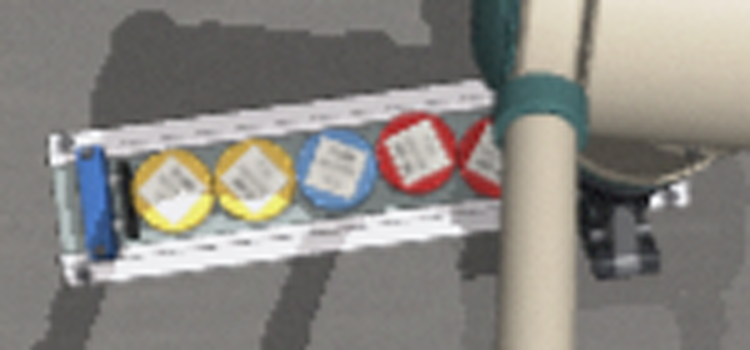

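send_rows --motion '[{"claw":1.5,"x":0,"y":0.25,"z":0,"wx":0.1,"wy":0,"wz":0.3},{"claw":1.5,"x":0,"y":0.3,"z":0,"wx":0.1,"wy":0,"wz":0.2},{"claw":1.5,"x":0,"y":0.3,"z":0,"wx":0.1,"wy":0,"wz":0.2},{"claw":1.5,"x":0,"y":0.3,"z":0,"wx":0,"wy":0,"wz":0.2},{"claw":1.5,"x":0,"y":0.3,"z":0,"wx":0,"wy":0,"wz":0.2}]'

```text
clock: 24.5
position: [0.6313, -0.001, 0.0338]
eef_rot: [0.706, -0.044, 0.706, 0.039]
wrist_force: [-1.0, -10.7, -3.2]
width: 0.222
```

```bash
python3 chk.py t26
```

```text
pos [ 0.6313 -0.001   0.0338] tool axes x [ 0.001 -0.008 -1.   ] z [0.993 0.117 0.001]
shift tool cm [ 0.29 -1.06 -0.05]
turn deg [array([0.31, 0.03, 0.45]), array([-1.7969e+02, -7.0000e-01,  5.0000e-02])] joint6 -0.22 j [-0.107  0.518  1.647 -0.009  0.975 -0.22 ]
1.8972590206340456 [ -0.97667182 -10.72518706  -3.16216617] 24.5
```

View pics/t26.png

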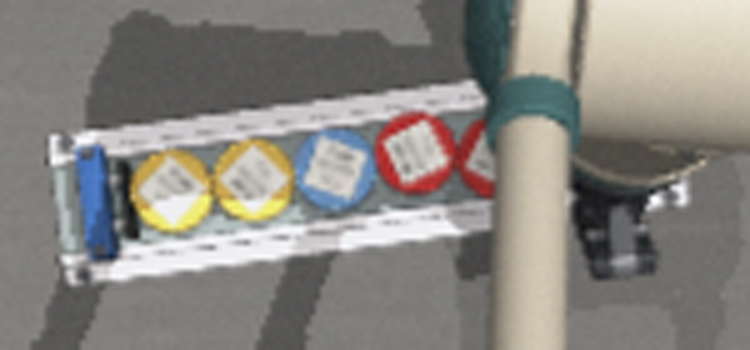

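The force is now climbing (10.7 N, of which about 6 N is the stop's friction) while motion slows, so the row is reaching the pad. One more small nudge.

send_rows --motion '[{"claw":1.5,"x":0,"y":0.28,"z":0,"wx":0.1,"wy":0,"wz":0.4},{"claw":1.5,"x":0,"y":0.3,"z":0,"wx":0.1,"wy":0,"wz":0.3},{"claw":1.5,"x":0,"y":0.3,"z":0,"wx":0.1,"wy":0,"wz":0.2},{"claw":1.5,"x":0,"y":0.3,"z":0,"wx":0,"wy":0,"wz":0.2},{"claw":1.5,"x":0,"y":0.3,"z":0,"wx":0,"wy":0,"wz":0.2}]'

```text
clock: 25.05
position: [0.6313, -0.001, 0.0338]
eef_rot: [0.706, -0.045, 0.706, 0.038]
wrist_force: [-1.4, -10.7, -3.5]
width: 0.22
```

```bash
python3 chk.py t27
```

```text
pos [ 0.6313 -0.001   0.0338] tool axes x [ 0.001 -0.009 -1.   ] z [0.993 0.117 0.   ]
shift tool cm [ 0.29 -1.07 -0.05]
turn deg [array([0.34, 0.02, 0.53]), array([-1.7965e+02, -8.3000e-01,  4.0000e-02])] joint6 -0.218 j [-0.107  0.518  1.647 -0.011  0.975 -0.218]
1.8772468756960519 [ -1.40183919 -10.67509043  -3.52562275] 25.05
```

View pics/t27.png

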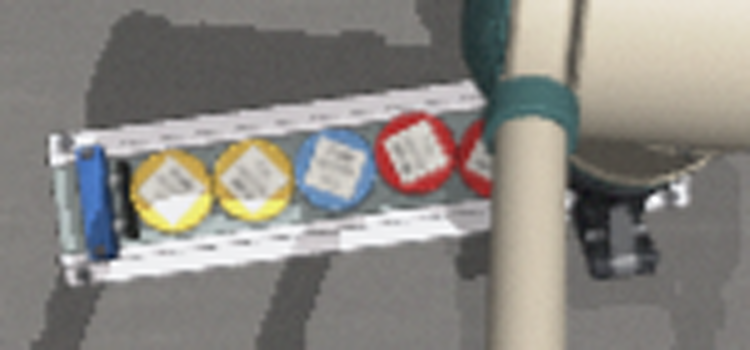

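send_rows --motion '[{"claw":1.5,"x":0,"y":0.3,"z":0,"wx":0.1,"wy":0,"wz":0.5},{"claw":1.5,"x":0,"y":0.33,"z":0,"wx":0.1,"wy":0,"wz":0.4},{"claw":1.5,"x":0,"y":0.35,"z":0,"wx":0,"wy":0,"wz":0.3},{"claw":1.5,"x":0,"y":0.35,"z":0,"wx":0,"wy":0,"wz":0.2},{"claw":1.5,"x":0,"y":0.35,"z":0,"wx":0,"wy":0,"wz":0.2}]'

```text
clock: 25.6
position: [0.6312, -0.0007, 0.0338]
eef_rot: [0.706, -0.046, 0.706, 0.04]
wrist_force: [-1.1, -11.5, -3.4]
width: 0.218
```

```bash
python3 chk.py t28
```

```text
pos [ 0.6312 -0.0007  0.0338] tool axes x [ 0.001 -0.008 -1.   ] z [0.993 0.12  0.   ]
shift tool cm [ 0.29 -1.09 -0.06]
turn deg [array([0.51, 0.02, 0.47]), array([-1.7949e+02, -7.4000e-01,  4.0000e-02])] joint6 -0.222 j [-0.107  0.518  1.647 -0.01   0.975 -0.222]
1.8596340740196868 [ -1.08416149 -11.52931825  -3.36769723] 25.6
```

About 11.5 N total leaves roughly 4–5 N in the row. I'll relax, open the fingers and lift away.

send_rows --motion '[{"claw":1.5,"x":0,"y":0.1,"z":0,"wx":0,"wy":0,"wz":0},{"claw":1.5,"x":0,"y":0,"z":0,"wx":0,"wy":0,"wz":0},{"claw":2,"x":0,"y":0,"z":0,"wx":0,"wy":0,"wz":0},{"claw":3,"x":0,"y":0,"z":0,"wx":0,"wy":0,"wz":0},{"claw":5,"x":0,"y":0,"z":0,"wx":0,"wy":0,"wz":0}]'

```text
clock: 26.15
position: [0.633, 0.0012, 0.035]
eef_rot: [0.708, -0.044, 0.704, 0.04]
wrist_force: [-0.6, 0.3, 0.1]
width: 0.505
```

send_rows --motion '[{"claw":5,"x":-1.5,"y":0,"z":0,"wx":0,"wy":0,"wz":0},{"claw":5,"x":-3,"y":0,"z":0,"wx":0,"wy":0,"wz":0},{"claw":5,"x":-4,"y":0,"z":0,"wx":0,"wy":0,"wz":0},{"claw":5,"x":-2,"y":1,"z":0,"wx":0,"wy":0,"wz":0},{"claw":5,"x":0,"y":3,"z":0,"wx":0,"wy":0,"wz":0}]'

```text
clock: 26.65
position: [0.631, 0.0428, 0.1455]
eef_rot: [0.71, -0.042, 0.702, 0.04]
wrist_force: [0.9, 0.0, -0.2]
width: 0.581
```

send_rows --motion '[{"claw":5,"x":-1,"y":2,"z":0,"wx":0,"wy":0,"wz":0},{"claw":5,"x":0,"y":0,"z":0,"wx":0,"wy":0,"wz":0},{"claw":5,"x":0,"y":0,"z":0,"wx":0,"wy":0,"wz":0},{"claw":5,"x":0,"y":0,"z":0,"wx":0,"wy":0,"wz":0},{"claw":5,"x":0,"y":0,"z":0,"wx":0,"wy":0,"wz":0}]'

```text
clock: 27.15
position: [0.6299, 0.0669, 0.1584]
eef_rot: [0.713, -0.042, 0.699, 0.042]
wrist_force: [-0.5, 0.5, -0.4]
width: 0.587
```

```bash
python3 look.py w29;python3 meas.py w29
python3 - <<'E'
from h import *
im=np.load("w29.npz")["im"][0:300,200:450];cv2.imwrite("pics/w29z.png",cv2.resize(im,None,fx=2,fy=2,interpolation=cv2.INTER_CUBIC)[:,:,::-1])
E
```

```text
[0.6299 0.0669 0.1584] 27.15 [-0.54  0.49 -0.45]
blue px [312. 147.] circle 0.619 0.1035 r 0.0183 rack [-0.0013  0.013 ] bbox [0.6009 0.0856] [0.6369 0.1211]
blue px [314.  29.] circle 0.6063 0.211 r 0.0252 rack [-0.0023  0.1212] bbox [0.5812 0.2018] [0.6308 0.2181]
yel px [115. 147.] circle 0.4224 0.0928 r 0.0207 rack [-0.198   0.0236] bbox [0.4062 0.0722] [0.4381 0.1134]
yel px [159. 128.] circle 0.453 0.107 r 0.0384 rack [-0.1659  0.0344] bbox [0.4388 0.0715] [0.4849 0.1425]
yel px [312.  82.] circle 0.6128 0.1578 r 0.0355 rack [-0.0016  0.0677] bbox [0.5939 0.1224] [0.632  0.1932]
red px [300. 234.] circle 0.6169 0.0212 r 0.0093 rack [-0.0123 -0.0686] bbox [0.6088 0.0157] [0.6251 0.0256]
red px [320. 232.] circle 0.634 0.0273 r 0.0113 rack [ 0.0053 -0.0644] bbox [0.6289 0.0173] [0.6397 0.0373]
red px [297. 213.] circle 0.6118 0.0391 r 0.0097 rack [-0.0154 -0.0502] bbox [0.6069 0.0305] [0.6162 0.0477]
red px [316. 210.] circle 0.6283 0.0441 r 0.0108 rack [ 0.0016 -0.0471] bbox [0.6188 0.0392] [0.6379 0.0502]
red px [321. 201.] circle 0.631 0.0567 r 0.0099 rack [ 0.0056 -0.0348] bbox [0.6221 0.0523] [0.6398 0.0611]
red px [300. 190.] circle 0.6141 0.0639 r 0.011 rack [-0.0105 -0.0259] bbox [0.6092 0.0538] [0.6183 0.0739]
red px [330. 180.] circle 0.6367 0.0745 r 0.0105 rack [ 0.0132 -0.0177] bbox [0.6323 0.0652] [0.6416 0.0839]
red px [311. 172.] circle 0.62 0.0802 r 0.0105 rack [-0.0028 -0.0103] bbox [0.6105 0.0758] [0.6295 0.0857]
or px [312. 261.] circle 0.6299 0.0004 r 0.0099 rack [-0.0016 -0.0906] bbox [ 0.6203 -0.0054] [0.6396 0.0061]
or px [205.  54.] circle 0.5188 0.1786 r 0.0175 rack [-0.0928  0.0985] bbox [0.5016 0.1632] [0.5349 0.1951]
```

View pics/w29z.png

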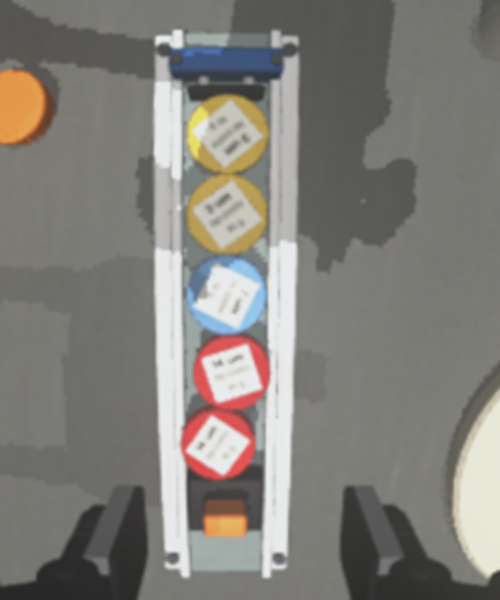

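The view shows the five pots touching in a row: yellow, yellow, blue, red, red. Yellow_a is against the pad, the stop face is against red_b, and the gripper is clear. I'll take one last top picture and hand in.

```bash
python3 look.py t30 top
python3 - <<'E'
from h import *
a=np.load("top0.npz")["im"].astype(int);b=np.load("t30.npz")["im"].astype(int)
for n,(u,v) in dict(cup=(226,267),tape=(309,267),glue=(234,129)).items():
    print(n,np.abs(a-b)[v-22:v+22,u-22:u+22].mean().round(2))
E
python3 -c "
from plant import robot
robot.sign_off()"
```

```text
[0.6298 0.0668 0.1583] 27.2 [-0.39  0.99  0.18]
cup 37.58
tape 28.07
glue 2.1
the job is handed in; nothing more can be done
```

View pics/t30.png

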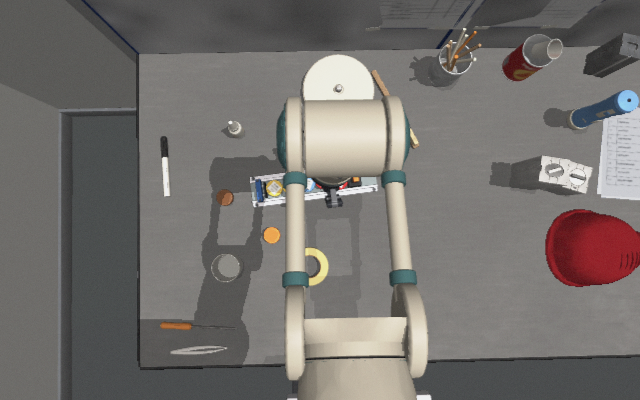

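The blue pot is back in the rack between the yellow and red pots, and I handed the job in at about 27 s of the 70 s allowed. No verdict was reported.

**What I did:** I pulled the stop open by about 36 mm and slid the red pots back about 38 mm. I nudged the yellow pots about 4 mm toward the pad and set the blue pot down in the gap. Then I pushed the stop up in small steps until the wrist force reached about 11.5 N and it barely moved, and let go.

**Last checks:**
- **Order and fit:** The last wrist picture shows yellow, yellow, blue, red, red, apparently touching, with yellow_a at the pad and red_b at the stop. The gripper was clear at about 158 mm height.
- **Pressure in the row:** I did not measure this directly. Taking off the stop's 6 N friction and what the pots take to slide, I estimate 3–5 N. When the row was still sliding freely, the force was only about 7 N.
- **Red pots off line:** They sit to opposite sides of the channel, inside the rails, so the row zigzags slightly.
- **Cup, tape roll and glue bottle:** My picture comparison cleared only the glue bottle. For the cup and the tape roll it showed large changes, because the arm and its shadow covered them. Both appear in their old places in the last top picture (the tape partly hidden), and I made no moves near them.

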